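Re-rack a row of lab vessels in reverse order

TASK

Load the four vessels from the grey square seats of the aluminium carrier plate into the four round wells of the white rack in reverse order, because the next instrument draws from the other end: the vessel that stands leftmost on the carrier goes into the rightmost well, the second from the left into the second well from the right, and so on. Keep every vessel upright on the way and leave each standing flat in its own well.

Things in the scene. Friction and masses are not known exactly. Their poses are not given: they have to be found in the camera images.
- amber: Amber bottle with black cap, the tallest vessel: round, 45 mm wide up to about 60 mm, shoulder and 27 mm cap above, 92 mm tall, 0.14 kg. Origin at the centre of its underside, z up along its axis. Starts upright in its seat, up to 6 mm off the seat's centre, at any yaw. Grasp round the body about 35 to 45 mm up.
- dropper: Small amber dropper bottle with a pale neck and top, slimmest vessel: round, 31 mm wide body, 70 mm tall, 0.05 kg. Origin at the centre of its underside, z up along its axis. Starts upright in its seat, up to 6 mm off the seat's centre, at any yaw. Grasp round the body about 30 mm up.
- beaker: Small empty clear beaker with a spout: 46 to 48 mm wide, 58 mm tall, thin rigid wall, 0.05 kg. Origin at the centre of its underside, z up along its axis. Starts upright in its seat, up to 6 mm off the seat's centre, at any yaw. Grasp across the outside about 35 mm up.
- pot: Squat white sample pot with a metal lid, the shortest vessel: round, 44 mm wide, 55 mm tall, 0.09 kg, closed. Origin at the centre of its underside, z up along its axis. Starts upright in its seat, up to 6 mm off the seat's centre, at any yaw. Grasp round the body about 30 mm up.
- seat_amber: Grey square low-rimmed seat, 66 x 66 mm, fixed on the carrier plate, on which the amber bottle stands at the start; it stays there, so it still marks that vessel's starting place afterwards. Origin at the centre of its underside; its rim top is 9 mm above, its inner floor 3 mm above, inner width 60 mm. Axes as the carrier's.
- seat_dropper: Grey square low-rimmed seat, 66 x 66 mm, fixed on the carrier plate, on which the dropper bottle stands at the start; it stays there, so it still marks that vessel's starting place afterwards. Origin at the centre of its underside; its rim top is 9 mm above, its inner floor 3 mm above, inner width 60 mm. Axes as the carrier's.
- seat_beaker: Grey square low-rimmed seat, 66 x 66 mm, fixed on the carrier plate, on which the beaker stands at the start; it stays there, so it still marks that vessel's starting place afterwards. Origin at the centre of its underside; its rim top is 9 mm above, its inner floor 3 mm above, inner width 60 mm. Axes as the carrier's.
- seat_pot: Grey square low-rimmed seat, 66 x 66 mm, fixed on the carrier plate, on which the pot stands at the start; it stays there, so it still marks that vessel's starting place afterwards. Origin at the centre of its underside; its rim top is 9 mm above, its inner floor 3 mm above, inner width 60 mm. Axes as the carrier's.
- carrier: Aluminium carrier plate, 78 x 316 x 4 mm, fixed, with the four grey square seats in one row along its y axis, at y = +114, +38, -38 and -114 mm (76 mm apart). Origin at the centre of its underside; +y runs along the row to the robot's left, +x away from the robot, turned by up to 0.2 rad. Right of both rows (y below about -0.12 m) stands a tall fixed microscope: arms coming from that side must pass near their own base.
- well_rack: White block, 82 x 316 x 16 mm, fixed, empty at the start, with four round wells in one row along its y axis, centred at x = 0, y = +114, +38, -38 and -114 mm (76 mm apart); each is 64 mm across and 10 mm deep, its floor 6 mm above the origin. Origin at the centre of its underside; +y runs along the row to the robot's left, +x away from the robot, turned by up to 0.2 rad. It stands either in front of or behind the carrier.
Not all that is in view belongs to the job. Leave any blue look-alike of the pot alone.

How it is judged:
At the end, for the whole second after the job is handed in: Every vessel stands on the floor of the well that mirrors its starting seat (leftmost seat to rightmost well and so on): within 18 mm of the well's centre along each rack axis, its foot within 4 mm of the well floor's height, tilted less than 0.12 rad, released and at rest (x of amber in the frame of well_rack between -0.018 and 0.018 m and z of amber in the frame of well_rack between 0.002 and 0.01 m and angle between each of amber, dropper, beaker, pot's own z axis and vertical below 0.12 rad and linear speed of each of amber, dropper, beaker, pot below 0.02 m/s and angular speed of each of amber, dropper, beaker, pot below 0.3 rad/s and ((y of seat_amber in the frame of carrier between 0.094 and 0.134 m and y of amber in the frame of well_rack between -0.132 and -0.096 m) or (y of seat_amber in the frame of carrier between 0.018 and 0.058 m and y of amber in the frame of well_rack between -0.056 and -0.02 m) or (y of seat_amber in the frame of carrier between -0.058 and -0.018 m and y of amber in the frame of well_rack between 0.02 and 0.056 m) or (y of seat_amber in the frame of carrier between -0.134 and -0.094 m and y of amber in the frame of well_rack between 0.096 and 0.132 m)) and x of dropper in the frame of well_rack between -0.018 and 0.018 m and z of dropper in the frame of well_rack between 0.002 and 0.01 m and ((y of seat_dropper in the frame of carrier between 0.094 and 0.134 m and y of dropper in the frame of well_rack between -0.132 and -0.096 m) or (y of seat_dropper in the frame of carrier between 0.018 and 0.058 m and y of dropper in the frame of well_rack between -0.056 and -0.02 m) or (y of seat_dropper in the frame of carrier between -0.058 and -0.018 m and y of dropper in the frame of well_rack between 0.02 and 0.056 m) or (y of seat_dropper in the frame of carrier between -0.134 and -0.094 m and y of dropper in the frame of well_rack between 0.096 and 0.132 m)) and x of beaker in the frame of well_rack between -0.018 and 0.018 m and z of beaker in the frame of well_rack between 0.002 and 0.01 m and ((y of seat_beaker in the frame of carrier between 0.094 and 0.134 m and y of beaker in the frame of well_rack between -0.132 and -0.096 m) or (y of seat_beaker in the frame of carrier between 0.018 and 0.058 m and y of beaker in the frame of well_rack between -0.056 and -0.02 m) or (y of seat_beaker in the frame of carrier between -0.058 and -0.018 m and y of beaker in the frame of well_rack between 0.02 and 0.056 m) or (y of seat_beaker in the frame of carrier between -0.134 and -0.094 m and y of beaker in the frame of well_rack between 0.096 and 0.132 m)) and x of pot in the frame of well_rack between -0.018 and 0.018 m and z of pot in the frame of well_rack between 0.002 and 0.01 m and ((y of seat_pot in the frame of carrier between 0.094 and 0.134 m and y of pot in the frame of well_rack between -0.132 and -0.096 m) or (y of seat_pot in the frame of carrier between 0.018 and 0.058 m and y of pot in the frame of well_rack between -0.056 and -0.02 m) or (y of seat_pot in the frame of carrier between -0.058 and -0.018 m and y of pot in the frame of well_rack between 0.02 and 0.056 m) or (y of seat_pot in the frame of carrier between -0.134 and -0.094 m and y of pot in the frame of well_rack between 0.096 and 0.132 m))); the robot touches nothing.
It fails at once if a vessel is tipped (more than 0.6 rad from upright) (angle between any of amber, dropper, beaker, pot's own z axis and vertical above 0.6 rad).
It also fails if it takes over 112 s, if anything falls off the work surface, if the arm or the gripper's body presses on something with over 40 N, if the wrist force passes 120 N, or if a joint passes its speed limit or range.

ROBOT

A 7-joint arm with a two-finger parallel gripper is mounted at the origin on a cart in front of the work surface, level with it; the furniture and walls round the work are solid. World frame = base frame: x ahead of the robot, y to its left, z up, the work surface at z = 0. Lengths are in m, angles in rad, forces in N, time in s.
With the tool pointing down it reaches from about 0.4 to 0.85 m from the base axis. Payload 10.4 kg.
Tool frame: the origin (TCP) lies at the very end of the fingers, on their centre line; the grasp point (between the pads) lies r.hold_point_z behind it (r.hold_point_z is the distance from the TCP to the grasp point, in m); z points along the fingers, y is the direction in which the jaws open and shut (so a half turn about z gives the same grasp; the last joint's range is limited). The gripper opens to 87 mm and grips with 3 to 60 N. Pads are 19 mm wide; open, the fingers measure 117 mm over their backs; the gripper's body (75 mm by 190 mm) begins 51 mm behind the grasp point.
Start: joints at [1.301, 0.332, -0.065, 1.46, 0.022, 1.35, -0.088], TCP at [0.153, -0.606, 0.189] pointing down, gripper open.
Joint ranges: [-2.6, 2.6], [-0.5, 2.12], [-1.47, 1.34], [0.16, 2.42], [-1.27, 4.41], [0.06, 2.06], [-2.6, 2.6]. Speed limits (rad/s): [2.22, 2.22, 2.79, 2.79, 3.14, 3.14, 3.14].

INTERFACE

Orientations are given as a unit quaternion [x, y, z, w].
In Python, from bench import r gives the robot as it stands.
- The arm moves only by the tool send_rows, never from a script. Its argument "commands" is a list of rows, each a list of 7 numbers: the shift along the world's x, y, z normalised to -1 to 1, where 1 is 0.03 m, then the turn, a rotation vector about the world's x, y, z normalised to -1 to 1, where 1 is 5 degrees, then the gripper command: -1 is fully open, 1 is shut, values between are in proportion. In form: [[tx, ty, tz, ax, ay, az, jaw], ...]. A call has 1 to 10 rows; each row shifts and turns the pose as measured when the row begins; what a row does not reach is not made up. A row lasts 1/12 s, in which the tool goes at most 41.7 mm and 7.16 degrees, less where a joint would pass 70% of its speed; a pose out of reach is approached as far as the arm can. A call with a number of a shift or a turn outside -1 to 1 is refused whole. A call with a gripper value outside its range is refused whole. The fingers move at their own pace and stop on an object; "grip_force" is the grip in N (left out, the last holds). Time passes only in rows, so rows that do not move let the fingers close. It gives the time, the measured TCP pose, the force and the opening at its end, in the units of the state.
- r.read_state(): the state, without advancing time (a new reading comes with each control period).
- r.camera(name): name is "scene" or "side" or "wrist"; returns the picture (420x560x3 uint8, blue, green, red); there is no depth.
- r.calibration(name): a dict with "K" (3x3 intrinsics, pixels), "R" (3x3) and "t" (3): a world point X has camera coordinates R X + t; the wrist camera has in their place "mount" (4x4, takes a point from camera to tool coordinates, whose origin is the TCP and whose axes are the flange's). Camera axes: x right, y down, z forward; pixel columns grow to the right and rows downward; lengths in m; the calibration is good to about 2 mm. A picture is of the moment at which its call begins: read the wrist's pose just before it. calibration takes no time and is no camera call.
- r.close_job(): hands the job in, once; it reports no verdict.
The state is a dict: "time": time; "joint_positions": joint angles; "joint_vel": joint speeds; "joint_torque": joint torques, N m; "ee_pos": TCP position; "eef_rot": TCP orientation; "ft_force": force on the tool from outside, world axes, zero at the start; "torque": the same for the moment, N m; "width": finger opening in m.
Only numpy, scipy, OpenCV 4.12 (cv2) and the standard library are available. Lean on these libraries where they do the work, as an engineer would, in place of code of your own. Each camera call takes 0.05 s, during which the arm holds its last target.

## Working session

There is one attempt and no reset: what is moved stays moved. The work goes in short steps, Python scripts to look and compute and a tool call to move; the robot and the scene stay as the last step left them, time stands still between calls to the robot, and variables do not carry over. Pictures are saved under pics/ and viewed, and the job is handed in when it is done.

Besides the shell and the picture viewer there is one more tool, called after "Call:" as name([rows], argument=value, ...), one row to a line, values as JSON. send_rows: Moves the arm, as the interface text tells. Scaled input: -1 to 1 covers 0.03 m each way for a shift and 5 degrees each way for a turn. Its arguments: {"type":"object","properties":{"commands":{"type":"array"},"grip_force":{"type":"number"}},"required":["commands"]}

```bash
ls; mkdir -p pics; python3 - <<'E'
from bench import r
import cv2
s=r.read_state()
for k,v in s.items(): print(k,v)
print(r.hold_point_z)
for n in ["scene","side","wrist"]:
    c=r.calibration(n); print(n,c)
    if n!="wrist": cv2.imwrite(f"pics/{n}0.png",r.camera(n))
E
```

```text
pics
time 0.0
joint_positions [ 1.30138672  0.33287287 -0.06469533  1.46095764  0.02158705  1.34992145
 -0.0885207 ]
joint_vel [ 1.59866154e-03  6.38656156e-04  4.52066905e-04  1.62418740e-04
  1.42410599e-03 -7.49234869e-06 -5.56053216e-04]
joint_torque [-7.16633622e-04 -6.23269987e+01  2.41401064e-02 -3.89905536e+01
 -6.14556950e-02  3.97465797e-02  1.00300788e-04]
ee_pos [ 0.15257686 -0.60562367  0.18854556]
eef_rot [ 9.92395427e-01  1.23088506e-01 -1.19095193e-04 -7.22432760e-04]
ft_force [-1.20125722  0.63857466 -0.04824315]
torque [ 0.02168679 -0.01510426 -0.06507301]
width 0.08692952416247296
0.0187
scene {'K': array([[477.22010787,   0.        , 277.85269442],
       [  0.        , 477.22010787, 215.64638695],
       [  0.        ,   0.        ,   1.        ]]), 'R': array([[-0.46491858, -0.8853321 ,  0.00614757],
       [-0.64263537,  0.33267766, -0.69017778],
       [ 0.60899138, -0.32482712, -0.72361374]]), 't': array([0.3243197 , 0.31367649, 0.63425263])}
side {'K': array([[542.44218614,   0.        , 278.18607126],
       [  0.        , 542.44218614, 207.47152072],
       [  0.        ,   0.        ,   1.        ]]), 'R': array([[ 0.31213019,  0.95002276,  0.00561303],
       [ 0.81734951, -0.26551937, -0.5113113 ],
       [-0.484267  ,  0.1641835 , -0.85937724]]), 't': array([-0.27941851, -0.33130113,  1.3238028 ])}
wrist {'K': array([[326.49863304,   0.        , 279.15480119],
       [  0.        , 326.49863304, 213.7481884 ],
       [  0.        ,   0.        ,   1.        ]]), 'mount': array([[-3.55088319e-04, -9.66507561e-01, -2.56637893e-01,
         7.05383088e-02],
       [ 9.99999707e-01, -1.69334852e-04, -7.45894526e-04,
         6.54636325e-04],
       [ 6.77454960e-04, -2.56638083e-01,  9.66507339e-01,
        -1.95579955e-01],
       [ 0.00000000e+00,  0.00000000e+00,  0.00000000e+00,
         1.00000000e+00]])}
```

View pics/scene0.png

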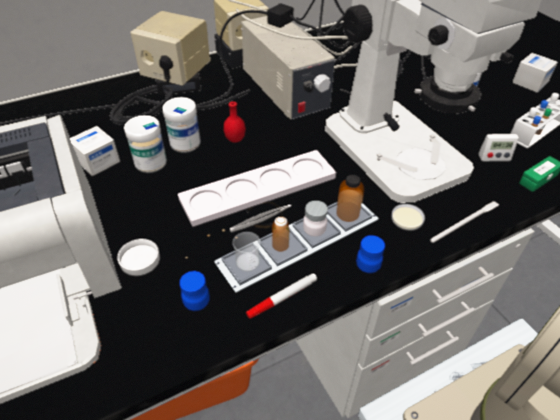

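View pics/side0.png

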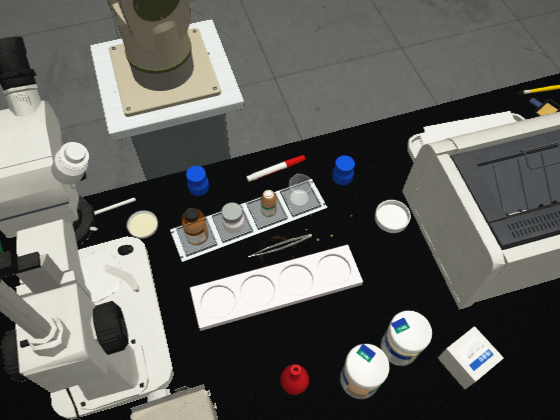

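```bash
python3 - <<'E'
import cv2
a=cv2.imread("pics/scene0.png")[140:300,160:400]
cv2.imwrite("pics/scene0c.png",cv2.resize(a,None,fx=3.3,fy=3.3,interpolation=cv2.INTER_CUBIC))
a=cv2.imread("pics/side0.png")[150:340,150:380]
cv2.imwrite("pics/side0c.png",cv2.resize(a,None,fx=3.1,fy=3.1,interpolation=cv2.INTER_CUBIC))
E
```

```text
(no output)
```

View pics/scene0c.png

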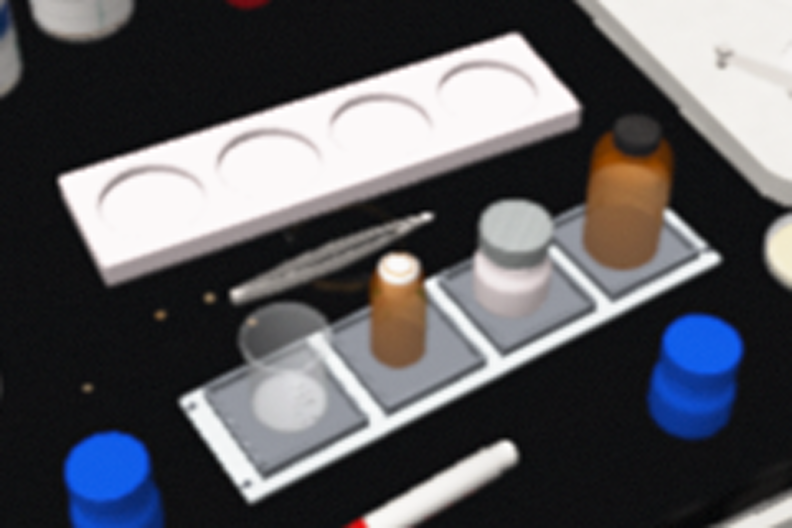

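View pics/side0c.png

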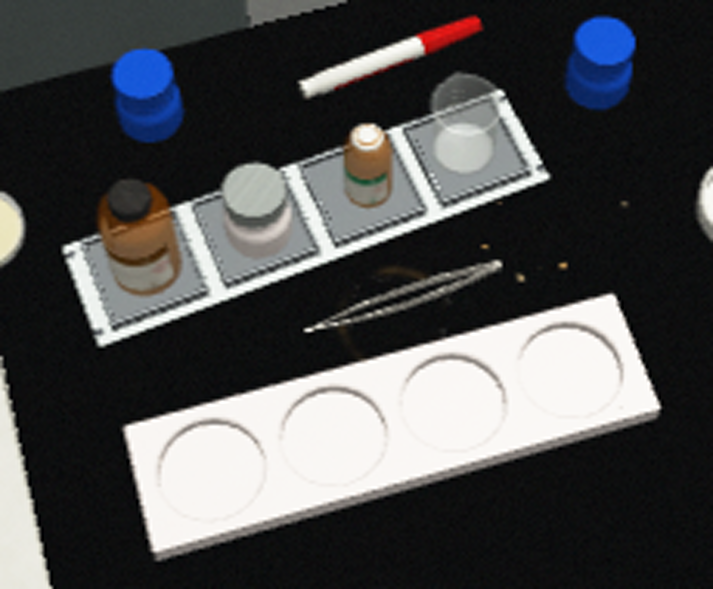

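```bash
cat > h.py <<'E'
import numpy as np, cv2
from scipy.optimize import least_squares
from scipy.spatial.transform import Rotation as Rot
from bench import r
C={n:r.calibration(n) for n in ["scene","side","wrist"]}
def proj(n,X):
    c=C[n]; p=np.asarray(X)@c["R"].T+c["t"]; p=p@c["K"].T; return p[:,:2]/p[:,2:]
def pl(n,uv,z):
    c=C[n]; d=c["R"].T@np.linalg.inv(c["K"])@np.array([uv[0],uv[1],1.]); o=-c["R"].T@c["t"]
    return o+d*(z-o[2])/d[2]
def wrist_cam(s):
    T=np.eye(4);T[:3,:3]=Rot.from_quat(s["eef_rot"]).as_matrix();T[:3,3]=s["ee_pos"]
    return T@C["wrist"]["mount"]
def wpl(T,uv,z):
    d=T[:3,:3]@np.linalg.inv(C["wrist"]["K"])@np.array([uv[0],uv[1],1.]); o=T[:3,3]
    return o+d*(z-o[2])/d[2]
def wproj(T,X):
    p=(np.asarray(X)-T[:3,3])@T[:3,:3]; p=p@C["wrist"]["K"].T; return p[:,:2]/p[:,2:]
def fr(p,L): # x,y,yaw
    L=np.asarray(L,float);c,s=np.cos(p[2]),np.sin(p[2])
    return np.c_[p[0]+c*L[:,0]-s*L[:,1],p[1]+s*L[:,0]+c*L[:,1],L[:,2]]
sc=lambda a:np.array(a)/3.3+[160,140]
sd=lambda a:np.array(a)/3.1+[150,150]
E
cat > fit.py <<'E'
from h import *
def fit(hx,z,S,D):
    # order (x+,y+),(x-,y+),(x+,y-),(x-,y-)
    L=np.array([[hx,.158,z],[-hx,.158,z],[hx,-.158,z],[-hx,-.158,z]])
    f=lambda p:np.r_[(proj("scene",fr(p,L))-sc(S)).ravel(),(proj("side",fr(p,L))-sd(D)).ravel()]
    q=least_squares(f,[.55,0,0],loss="soft_l1"); print(q.x,np.round(f(q.x).reshape(2,-1),1)); return q.x
rk=fit(.041,.016,[(60,178),(107,270),(518,33),(580,108)],[(658,412),(613,295),(155,553),(123,427)])
ca=fit(.039,.004,[(180,402),(250,500),(665,205),(720,260)],[(550,178),(503,92),(102,345),(63,250)])
ys=[.114,.038,-.038,-.114]
print("wells",np.round(fr(rk,[[0,y,.006] for y in ys]),4))
print("seats",np.round(fr(ca,[[0,y,.007] for y in ys]),4))
for n,z,a,b in [("beaker rim",.065,(285,335),(465,105)),("beaker bot",.007,(290,400),(465,150)),("dropper",.077,(398,266),(368,134)),("pot",.062,(516,222),(255,185)),("amber",.099,(637,128),(130,197))]:
    p,q=pl("scene",sc(a),z),pl("side",sd(b),z); m=(p+q)/2
    c,s_=np.cos(ca[2]),np.sin(ca[2]);d=(m-[ca[0],ca[1],0]);print(n,np.round(p,4),np.round(q,4),"carrier",np.round([c*d[0]+s_*d[1],-s_*d[0]+c*d[1]],4))
E
python3 fit.py
```

```text
[ 0.62097268  0.08550121 -0.02642515] [[-0.8 -0.8 -1.4 -1.6 -1.  -0.2 -0.5 -0.7]
 [-0.2 -1.2 -0.8 -0.6 -1.5 -0.4 -0.6 -0.4]]
[0.4593019  0.08070276 0.08605868] [[-1.3 -1.2 -1.1 -0.1 -8.9 -7.4 -0.2 -0.4]
 [-0.4 -0.6 -1.1 -1.7 -1.6 -0.4 -0.9 -2.1]]
wells [[ 0.624   0.1995  0.006 ]
 [ 0.622   0.1235  0.006 ]
 [ 0.62    0.0475  0.006 ]
 [ 0.618  -0.0285  0.006 ]]
seats [[ 0.4495  0.1943  0.007 ]
 [ 0.456   0.1186  0.007 ]
 [ 0.4626  0.0428  0.007 ]
 [ 0.4691 -0.0329  0.007 ]]
beaker rim [0.4494 0.1903 0.065 ] [0.4506 0.1914 0.065 ] carrier [0.0002 0.1106]
beaker bot [0.4528 0.1885 0.007 ] [0.4496 0.1943 0.007 ] carrier [0.0015 0.1109]
dropper [0.4555 0.1223 0.077 ] [0.4596 0.1232 0.077 ] carrier [0.0019 0.0421]
pot [0.4673 0.043  0.062 ] [0.4647 0.0472 0.062 ] carrier [ 0.0036 -0.036 ]
amber [ 0.4685 -0.0317  0.099 ] [ 0.4714 -0.0297  0.099 ] carrier [ 0.001  -0.1119]
```

```bash
python3 - <<'E'
from h import *
for uv in [(140,238),(172,375),(95,245)]: print("side",uv,np.round(pl("side",uv,.03),3))
for uv in [(400,195),(325,125),(472,165)]: print("scene",uv,np.round(pl("scene",uv,.03),3))
def tri(a,b):
    P=[C[n]["K"]@np.c_[C[n]["R"],C[n]["t"]] for n in("scene","side")]
    X=cv2.triangulatePoints(P[0],P[1],np.array(a,float).reshape(2,1),np.array(b,float).reshape(2,1)); return (X[:3]/X[3]).ravel()
print("objective ring?",tri((450,92),(85,225)))
for z in (.1,.2,.3,.4,.5): print(z,np.round(pl("side",(70,158),z),3),np.round(pl("side",(20,60),z),3),np.round(pl("side",(90,222),z),3),np.round(pl("scene",(450,100),z),3),np.round(pl("scene",(430,60),z),3))
s=r.read_state(); print(s["time"]); cv2.imwrite("pics/w0.png",r.camera("wrist"))
E
```

```text
side (140, 238) [ 0.452 -0.138  0.03 ]
side (172, 375) [ 0.729 -0.136  0.03 ]
side (95, 245) [ 0.44  -0.223  0.03 ]
scene (400, 195) [ 0.447 -0.137  0.03 ]
scene (325, 125) [ 0.711 -0.128  0.03 ]
scene (472, 165) [ 0.451 -0.327  0.03 ]
objective ring? [ 0.49031515 -0.21272735  0.20663195]
0.1 [ 0.275 -0.228  0.1  ] [-0.03  -0.299  0.1  ] [ 0.432 -0.211  0.1  ] [ 0.584 -0.361  0.1  ] [ 0.74  -0.438  0.1  ]
0.2 [ 0.358 -0.206  0.2  ] [ 0.089 -0.27   0.2  ] [ 0.497 -0.192  0.2  ] [ 0.476 -0.23   0.2  ] [ 0.605 -0.294  0.2  ]
0.3 [ 0.441 -0.185  0.3  ] [ 0.207 -0.24   0.3  ] [ 0.562 -0.172  0.3  ] [ 0.368 -0.1    0.3  ] [ 0.47  -0.149  0.3  ]
0.4 [ 0.525 -0.163  0.4  ] [ 0.325 -0.21   0.4  ] [ 0.627 -0.152  0.4  ] [0.261 0.031 0.4  ] [ 0.335 -0.005  0.4  ]
0.5 [ 0.608 -0.141  0.5  ] [ 0.443 -0.18   0.5  ] [ 0.693 -0.132  0.5  ] [0.153 0.162 0.5  ] [0.2   0.139 0.5  ]
0.1
```

View pics/w0.png

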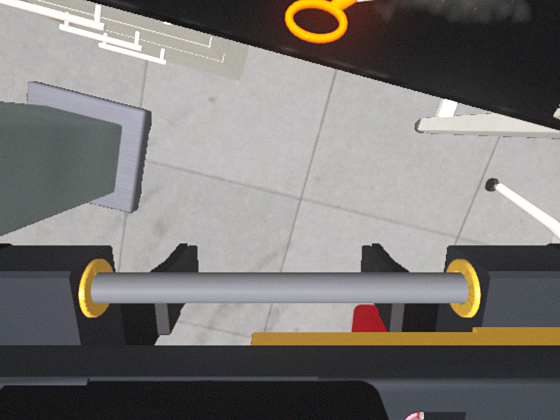

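Call:
send_rows([
  [-0.24,0.97,0,0,0,1,-1],
  [-0.24,0.97,0,0,0,1,-1],
  [-0.24,0.97,0,0,0,1,-1],
  [-0.24,0.97,0,0,0,1,-1],
  [-0.24,0.97,0,0,0,1,-1],
  [-0.24,0.97,0,0,0,1,-1],
  [0,0,0,0,0,1,-1],
  [0,0,0,0,0,1,-1],
], grip_force=15)

```text
time: 0.82
ee_pos: [0.1065, -0.4211, 0.183]
eef_rot: [0.884, 0.468, -0.001, -0.004]
ft_force: [-0.4, -0.3, 0.4]
width: 0.0872
```

Call:
send_rows([
  [-0.2,0.6,0.2,0,0,1,-1],
  [-0.2,0.6,0.2,0,0,1,-1],
  [0,0.6,0,0,0,1,-1],
  [0,0,0,0,0,1,-1],
  [0,0,0,0,0,1,-1],
  [0,0,0,0,0,1,-1],
  [0,0,0,0,0,1,-1],
  [0,0,0,0,0,1,-1],
  [0,0,0,0,0,1,-1],
  [0,0,0,0,0,1,-1],
])

```text
time: 1.65
ee_pos: [0.0927, -0.3618, 0.1945]
eef_rot: [0.585, 0.811, -0.003, -0.003]
ft_force: [0.2, 0.3, -0.3]
width: 0.0868
```

```bash
python3 - <<'E'
from h import *
cv2.imwrite("pics/s1.png",r.camera("scene"));s=r.read_state();print(np.round(s["joint_positions"],3))
cv2.imwrite("pics/d1.png",r.camera("side"))
E
```

```text
[ 1.26  -0.233 -0.062  2.041 -0.005  1.335  1.528]
```

View pics/d1.png

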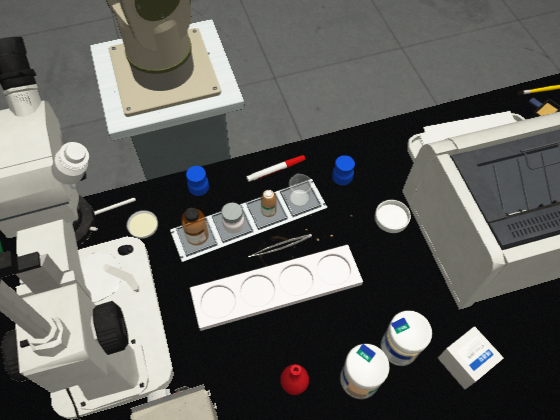

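View pics/s1.png

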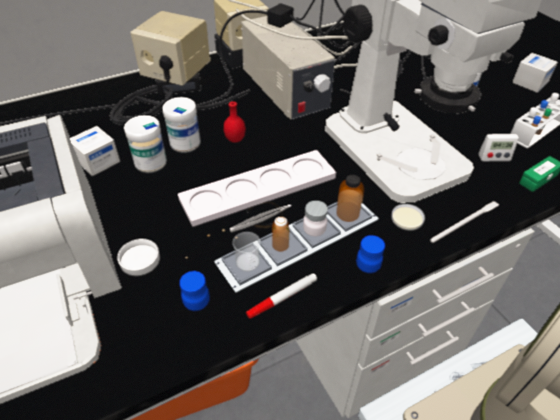

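Call:
send_rows([
  [0.87,0.35,0,0,0,0.9,-1],
  [0.85,0.4,0,0,0,0.9,-1],
  [0.83,0.45,0,0,0,0.9,-1],
  [0.78,0.5,0,0,0,0.9,-1],
  [0.75,0.56,0,0,0,0.9,-1],
  [0.7,0.62,0,0,0,0.9,-1],
  [0.65,0.67,0,0,0,0.9,-1],
])

```text
time: 2.33
ee_pos: [0.2575, -0.2526, 0.1941]
eef_rot: [0.352, 0.936, -0.004, -0.002]
ft_force: [-0.9, -1.0, -0.4]
width: 0.0871
```

```bash
python3 - <<'E'
from h import *
a=r.camera("scene");s=r.read_state();print(np.round(s["joint_positions"],3))
cv2.imwrite("pics/sd2.png",cv2.resize(np.hstack([a,r.camera("side")]),(800,300),interpolation=cv2.INTER_AREA))
E
```

```text
[ 1.016 -0.259 -0.325  2.053 -0.076  1.336  1.582]
```

View pics/sd2.png

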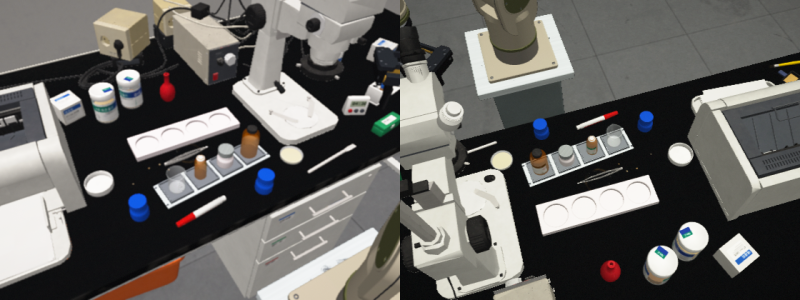

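Call:
send_rows([
  [0.6,0.72,0,0,0,0.9,-1],
  [0.56,0.77,0,0,0,0.9,-1],
  [0.5,0.81,0,0,0,0.9,-1],
  [0.43,0.85,0,0,0,0.9,-1],
])

```text
time: 2.77
ee_pos: [0.3207, -0.1575, 0.194]
eef_rot: [0.206, 0.979, -0.005, -0.002]
ft_force: [1.0, -0.6, 0.3]
width: 0.0867
```

```bash
python3 - <<'E'
from h import *
a=r.camera("scene");s=r.read_state();print(np.round(s["joint_positions"],3))
cv2.imwrite("pics/sd3.png",cv2.resize(np.hstack([a,r.camera("side")]),(800,300),interpolation=cv2.INTER_AREA))
E
```

```text
[ 0.878 -0.275 -0.471  2.053 -0.118  1.337  1.617]
```

View pics/sd3.png

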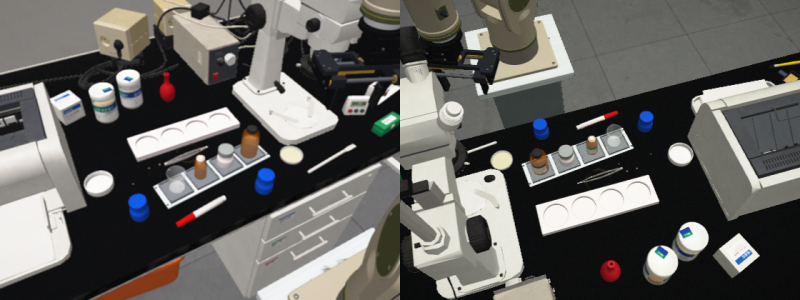

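Call:
send_rows([
  [0.36,0.88,0,0,0,0.9,-1],
  [0.3,0.9,0,0,0,0.9,-1],
  [0.23,0.92,0,0,0,0.9,-1],
  [0.16,0.94,0,0,0,0.9,-1],
  [0.1,0.95,0,0,0,0.5,-1],
  [0.1,0.95,0,0,0,0,-1],
  [0.2,0.9,0,0,0,-0.5,-1],
])

```text
time: 3.45
ee_pos: [0.3635, 0.0353, 0.1938]
eef_rot: [0.06, 0.998, -0.006, -0.001]
ft_force: [1.1, -0.5, -0.4]
width: 0.0868
```

```bash
python3 - <<'E'
from h import *
a=r.camera("scene");s=r.read_state();print(np.round(s["joint_positions"],3))
cv2.imwrite("pics/sd4.png",cv2.resize(np.hstack([a,r.camera("side")]),(800,300),interpolation=cv2.INTER_AREA))
E
```

```text
[ 0.69  -0.291 -0.764  2.022 -0.195  1.338  1.442]
```

View pics/sd4.png

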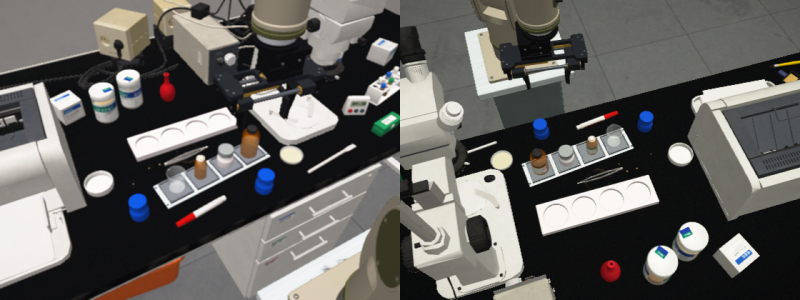

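Call:
send_rows([
  [0.1,0.15,0.3,0,0,-1,-1],
  [0.1,0.15,0.3,0,0,-1,-1],
  [0.1,0.15,0.3,0,0,-1,-1],
  [0.1,0.15,0.3,0,0,-1,-1],
  [0.1,0.15,0.3,0,0,-1,-1],
  [0.1,0.15,0.3,0,0,-1,-1],
  [0.1,0.15,0.3,0,0,-1,-1],
  [0.1,0.15,0.3,0,0,-1,-1],
  [0.1,0.15,0.3,0,0,-1,-1],
  [0.1,0.15,0.3,0,0,-1,-1],
])

```text
time: 4.38
ee_pos: [0.394, 0.0681, 0.2861]
eef_rot: [0.512, 0.859, -0.006, -0.005]
ft_force: [-0.1, -0.1, 1.0]
width: 0.0875
```

Call:
send_rows([
  [0.3,0,0,0,0,-1,-1],
  [0.3,0,0,0,0,-1,-1],
  [0.3,0,0,0,0,-1,-1],
  [0.3,0,0,0,0,-1,-1],
  [0.3,0,0,0,0,-1,-1],
  [0.3,0,0,0,0,-1,-1],
  [0,0,0,0,0,-0.8,-1],
])

```text
time: 4.97
ee_pos: [0.4525, 0.0544, 0.2883]
eef_rot: [0.763, 0.646, -0.006, -0.003]
ft_force: [-0.3, 0.1, -0.2]
width: 0.0869
```

```bash
python3 - <<'E'
from h import *
a=r.camera("scene");s=r.read_state();print(np.round(s["joint_positions"],3),s["ee_pos"],s["eef_rot"])
cv2.imwrite("pics/sd5.png",cv2.resize(np.hstack([a,r.camera("side")]),(800,300),interpolation=cv2.INTER_AREA))
cv2.imwrite("pics/w5.png",r.camera("wrist"))
E
```

```text
[ 1.038 -0.049 -1.187  1.659 -0.046  1.515 -0.315] [0.45202331 0.05424046 0.28821601] [ 0.76449783  0.64459064 -0.00578821 -0.00353229]
```

View pics/sd5.png

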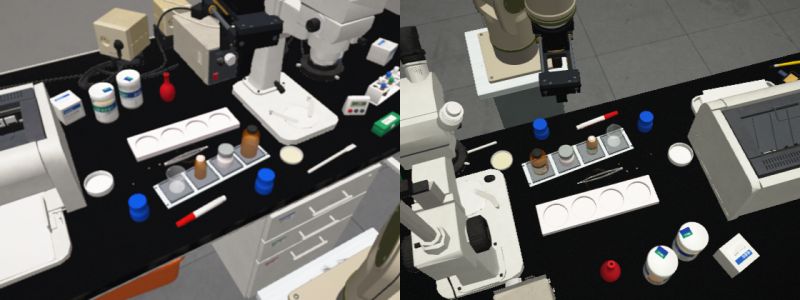

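View pics/w5.png

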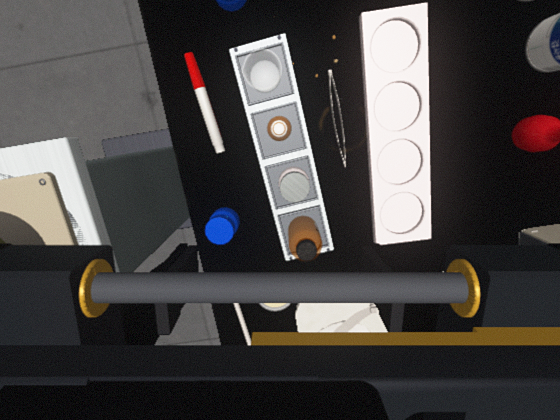

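```bash
cat > kin.py <<'E'
import numpy as np
from scipy.optimize import least_squares
from scipy.spatial.transform import Rotation as Rot
# q, pos, quat
D=[([1.30138672,0.33287287,-0.06469533,1.46095764,0.02158705,1.34992145,-0.0885207],[0.15257686,-0.60562367,0.18854556],[9.92395427e-01,1.23088506e-01,-1.19095193e-04,-7.22432760e-04]),
([1.26,-0.233,-0.062,2.041,-0.005,1.335,1.528],[0.0927,-0.3618,0.1945],[0.585,0.811,-0.003,-0.003]),
([1.016,-0.259,-0.325,2.053,-0.076,1.336,1.582],[0.2575,-0.2526,0.1941],[0.352,0.936,-0.004,-0.002]),
([0.878,-0.275,-0.471,2.053,-0.118,1.337,1.617],[0.3207,-0.1575,0.194],[0.206,0.979,-0.005,-0.002]),
([0.69,-0.291,-0.764,2.022,-0.195,1.338,1.442],[0.3635,0.0353,0.1938],[0.06,0.998,-0.006,-0.001]),
([1.038,-0.049,-1.187,1.659,-0.046,1.515,-0.315],[0.45202331,0.05424046,0.28821601],[0.76449783,0.64459064,-0.00578821,-0.00353229])]
def fk(q,p):
    # p: h,a1,L1,a2,L2,a3,L3, q1off,q7off
    h,a1,L1,a2,b2,L2,a3,b3,L3,o1,o7,s3,s5,s7=p
    Rz=lambda a:Rot.from_euler('z',a); Ry=lambda a:Rot.from_euler('y',a)
    R=Rz(-q[0]+o1); x=np.array([0,0,h])+R.apply([a1,0,0])
    R=R*Ry(q[1])*Rz(s3*q[2]); x=x+R.apply([a2,b2,L1])
    R=R*Ry(q[3])*Rz(s5*q[4]); x=x+R.apply([a3,b3,L2])
    R=R*Ry(q[5])*Rz(s7*q[6]+o7); x=x+R.apply([0,0,L3])
    return x,R
def fit(s3,s5,s7,o7):
    def f(v):
        p=list(v)+[s3,s5,s7]; e=[]
        for q,x,w in D:
            X,R=fk(q,p); e+=list(10*(X-x)); e+=list(3*(R.inv()*Rot.from_quat(w)).as_rotvec())
        return np.array(e)
    return least_squares(f,[.3,0,.4,0,0,.4,0,0,.25,0,o7])
if __name__=="__main__":
    best=None
    for s3 in(-1,1):
     for s5 in(-1,1):
      for s7 in(-1,1):
       for o7 in(0,np.pi/2,-np.pi/2,np.pi):
        q=fit(s3,s5,s7,o7)
        if best is None or q.cost<best[0]: best=(q.cost,s3,s5,s7,q.x,q.fun); 
    print(best[:4],np.round(best[4],4)); print(np.round(best[5].reshape(-1,6),3))
    np.save("kp.npy",np.r_[best[4],best[1:4]])
E
python3 kin.py
```

```text
(np.float64(0.00936465890785751), -1, -1, -1) [ 1.2840e-01 -1.3000e-02  4.5840e-01 -3.0000e-04 -7.3000e-03  4.6540e-01
 -1.2940e-01 -6.2800e-02  3.9550e-01  4.4900e-02  1.6203e+00]
[[ 0.034  0.023  0.011  0.     0.    -0.014]
 [-0.073  0.026  0.013 -0.004  0.001  0.005]
 [ 0.002  0.021  0.002  0.003  0.002  0.022]
 [ 0.015  0.017 -0.006  0.005  0.005  0.02 ]
 [ 0.067  0.029 -0.015  0.006  0.007 -0.019]
 [ 0.009 -0.048 -0.005 -0.001  0.001 -0.013]]
```

```bash
cat > sim.py <<'E'
from kin import *
P=np.load("kp.npy")
def jac(q):
    J=np.zeros((6,7));x0,R0=fk(q,P)
    for i in range(7):
        d=np.array(q,float);d[i]+=1e-5;x,R=fk(d,P);J[:3,i]=(x-x0)/1e-5;J[3:,i]=(R*R0.inv()).as_rotvec()/1e-5
    return J
def move(q,dx,drot,n=5,W=1.0):
    q=np.array(q,float)
    for _ in range(n):
        J=jac(q); v=np.r_[np.array(dx)/n,np.array(drot)/n]
        q=q+J.T@np.linalg.solve(J@J.T+1e-5*np.eye(6),v)
    return q
if __name__=="__main__":
    for i in range(5):
        q=np.array(D[i][0]);
        dx=np.array(D[i+1][1])-D[i][1]; dr=(Rot.from_quat(D[i+1][2])*Rot.from_quat(D[i][2]).inv()).as_rotvec()
        q=move(q,dx,dr,40); print(i+1,np.round(q,2),np.round(D[i+1][0],2))
E
python3 sim.py
```

```text
1 [ 1.29 -0.23 -0.1   2.04 -0.02  1.33  1.51] [ 1.26 -0.23 -0.06  2.04 -0.    1.34  1.53]
2 [ 1.02 -0.27 -0.32  2.06 -0.08  1.34  1.59] [ 1.02 -0.26 -0.32  2.05 -0.08  1.34  1.58]
3 [ 0.88 -0.28 -0.47  2.05 -0.12  1.34  1.62] [ 0.88 -0.28 -0.47  2.05 -0.12  1.34  1.62]
4 [ 0.69 -0.31 -0.76  2.03 -0.2   1.34  1.47] [ 0.69 -0.29 -0.76  2.02 -0.2   1.34  1.44]
5 [ 0.94 -0.02 -1.13  1.65 -0.02  1.51 -0.36] [ 1.04 -0.05 -1.19  1.66 -0.05  1.52 -0.32]
```

```bash
cat > loop.py <<'E'
from sim import *
q0=np.array(D[5][0])
def run(q,segs,show=False):
    lo=hi=q[2]
    for dx,dr in segs:
        q=move(q,dx,dr,12); 
        if show: print(np.round(q,2),np.round(fk(q,P)[0],3))
    return q
deg=np.pi/180
T={"in":(-.09,0,0),"out":(.12,0,0),"up":(0,0,.12),"dn":(0,0,-.08),"y+":(0,.15,0),"y-":(0,-.1,0),"outup":(.1,0,.1),"indn":(-.08,0,-.08),"inup":(-.08,0,.1)}
Rr={"yaw+":(0,0,80*deg),"yaw-":(0,0,-60*deg),"rx+":(25*deg,0,0),"rx-":(-25*deg,0,0),"ry+":(0,25*deg,0),"ry-":(0,-25*deg,0)}
A={**{k:(v,(0,0,0)) for k,v in T.items()},**{k:((0,0,0),v) for k,v in Rr.items()}}
neg=lambda s:(tuple(-np.array(s[0])),tuple(-np.array(s[1])))
res=[]
for a in A:
  for b in A:
    if a==b: continue
    try:q=run(q0,[A[a],A[b],neg(A[a]),neg(A[b])]);res.append((q[2],a,b,np.round(q,2)))
    except Exception as e: pass
res.sort(key=lambda t:-t[0])
for t in res[:10]:print(t)
print("out:");run(q0,[((.02,.14,0),(0,0,0)),((0,0,-.25),(0,0,0)),((0,0,.2),(0,0,0)),((.16,-.21,0),(0,0,0)),((0,0,-.2),(0,0,0)),((0,0,.2),(0,0,0))],True)
E
python3 loop.py
```

```text
(np.float64(-0.15905196500464275), 'outup', 'up', array([-0.32,  1.44, -0.16, -1.24,  0.74,  2.84,  0.23]))
(np.float64(-0.2544842317127327), 'ry+', 'outup', array([-0.28,  1.44, -0.25, -1.18,  0.91,  2.79,  0.37]))
(np.float64(-0.28820612091518183), 'up', 'outup', array([-0.32,  1.47, -0.29, -1.22,  0.99,  2.79,  0.41]))
(np.float64(-0.47623613939368603), 'ry-', 'yaw+', array([ 0.69, -0.34, -0.48,  1.93, -0.66,  1.21,  0.07]))
(np.float64(-0.6809525831168677), 'yaw-', 'ry-', array([ 0.64,  0.16, -0.68,  1.5 , -0.31,  1.67, -0.31]))
(np.float64(-0.7002635255274099), 'yaw+', 'ry+', array([ 0.95, -0.27, -0.7 ,  1.84, -0.69,  1.33,  0.28]))
(np.float64(-0.7446390209751662), 'rx+', 'yaw-', array([ 0.94, -0.4 , -0.74,  1.9 , -0.59,  1.24,  0.22]))
(np.float64(-0.8129809672272708), 'yaw+', 'outup', array([ 0.64, -0.02, -0.81,  1.67, -0.02,  1.5 , -0.36]))
(np.float64(-0.8179078550208514), 'rx+', 'yaw+', array([ 0.61,  0.38, -0.82,  1.32, -0.21,  1.85, -0.53]))
(np.float64(-0.8422192201184533), 'yaw+', 'out', array([ 0.66, -0.02, -0.84,  1.66, -0.01,  1.5 , -0.36]))
out:
[ 0.72  0.22 -1.36  1.57  0.21  1.54 -0.82] [0.472 0.191 0.288]
[ 0.75  0.27 -1.29  2.07  0.29  1.02 -0.86] [0.466 0.189 0.037]
[ 0.82  0.15 -1.39  1.71  0.14  1.42 -0.76] [0.462 0.19  0.236]
[ 0.76  0.54 -1.16  1.39  0.48  1.54 -0.54] [ 0.619 -0.023  0.23 ]
[ 0.85  0.6  -1.09  1.77  0.57  1.16 -0.59] [ 0.616 -0.022  0.029]
[ 0.78  0.53 -1.17  1.41  0.47  1.54 -0.53] [ 0.612 -0.021  0.229]
```

```bash
cat > loop2.py <<'E'
from loop import *
print("----")
for dx in [(.1,0,0),(.17,0,0),(.17,.0,.06),(.15,.1,0),(.15,-.05,0),(.17,0,-.05)]:
  for yw in (60,85,-50,110):
    q=q0;o=[]
    for k in range(3):
        q=run(q,[((0,0,0),(0,0,yw*deg)),(dx,(0,0,0)),((0,0,0),(0,0,-yw*deg)),(tuple(-np.array(dx)),(0,0,0))]); o.append((round(q[0],2),round(q[2],2)))
    print(dx,yw,o)
E
python3 loop2.py | sed '1,/----/d'
```

```text
(0.1, 0, 0) 60 [(np.float64(0.76), np.float64(-0.94)), (np.float64(0.59), np.float64(-0.77)), (np.float64(0.45), np.float64(-0.64))]
(0.1, 0, 0) 85 [(np.float64(0.67), np.float64(-0.86)), (np.float64(0.45), np.float64(-0.65)), (np.float64(0.28), np.float64(-0.48))]
(0.1, 0, 0) -50 [(np.float64(1.38), np.float64(-1.91)), (np.float64(1.32), np.float64(-1.96)), (np.float64(1.31), np.float64(-1.97))]
(0.1, 0, 0) 110 [(np.float64(0.59), np.float64(-0.78)), (np.float64(0.34), np.float64(-0.54)), (np.float64(0.13), np.float64(-0.34))]
(0.17, 0, 0) 60 [(np.float64(0.7), np.float64(-0.89)), (np.float64(0.48), np.float64(-0.68)), (np.float64(0.31), np.float64(-0.5))]
(0.17, 0, 0) 85 [(np.float64(0.58), np.float64(-0.77)), (np.float64(0.31), np.float64(-0.51)), (np.float64(0.08), np.float64(-0.28))]
(0.17, 0, 0) -50 [(np.float64(1.31), np.float64(-1.9)), (np.float64(1.24), np.float64(-1.91)), (np.float64(1.2), np.float64(-1.91))]
(0.17, 0, 0) 110 [(np.float64(0.48), np.float64(-0.68)), (np.float64(0.15), np.float64(-0.36)), (np.float64(-0.14), np.float64(-0.07))]
(0.17, 0.0, 0.06) 60 [(np.float
[... 1476 characters left out ...]
4(-1.92))]
(0.15, -0.05, 0) 110 [(np.float64(0.52), np.float64(-0.71)), (np.float64(0.22), np.float64(-0.42)), (np.float64(-0.05), np.float64(-0.15))]
(0.17, 0, -0.05) 60 [(np.float64(0.7), np.float64(-0.89)), (np.float64(0.48), np.float64(-0.69)), (np.float64(0.3), np.float64(-0.52))]
(0.17, 0, -0.05) 85 [(np.float64(0.59), np.float64(-0.78)), (np.float64(0.31), np.float64(-0.52)), (np.float64(0.09), np.float64(-0.3))]
(0.17, 0, -0.05) -50 [(np.float64(1.32), np.float64(-1.9)), (np.float64(1.25), np.float64(-1.92)), (np.float64(1.22), np.float64(-1.91))]
(0.17, 0, -0.05) 110 [(np.float64(0.49), np.float64(-0.69)), (np.float64(0.16), np.float64(-0.38)), (np.float64(-0.12), np.float64(-0.1))]
```

Call:
send_rows([
  [0,0,0,0,0,1,-1],
  [0,0,0,0,0,1,-1],
  [0,0,0,0,0,1,-1],
  [0,0,0,0,0,1,-1],
  [0,0,0,0,0,1,-1],
  [0,0,0,0,0,1,-1],
  [0,0,0,0,0,1,-1],
  [0,0,0,0,0,1,-1],
  [0,0,0,0,0,1,-1],
  [0,0,0,0,0,1,-1],
])

```text
time: 5.95
ee_pos: [0.4489, 0.048, 0.288]
eef_rot: [0.391, 0.92, -0.01, 0.003]
ft_force: [-0.3, 0.5, -0.1]
width: 0.0868
```

Call:
send_rows([
  [0,0,0,0,0,1,-1],
  [0,0,0,0,0,1,-1],
  [0,0,0,0,0,1,-1],
  [0,0,0,0,0,1,-1],
  [0,0,0,0,0,1,-1],
  [0,0,0,0,0,1,-1],
  [0,0,0,0,0,1,-1],
  [0,0,0,0,0,1,-1],
  [0,0,0,0,0,1,-1],
  [0,0,0,0,0,1,-1],
])

```text
time: 6.78
ee_pos: [0.4461, 0.0412, 0.2886]
eef_rot: [-0.065, 0.998, -0.013, 0.009]
ft_force: [-0.0, 0.2, 0.1]
width: 0.0869
```

```bash
python3 - <<'E'
from bench import r
import numpy as np
s=r.read_state();print(np.round(s["joint_positions"],3),s["ee_pos"],s["eef_rot"])
E
```

```text
[ 0.902 -0.122 -1.004  1.703 -0.077  1.487  1.607] [0.44606045 0.04122389 0.28864578] [-0.06498437  0.99776059 -0.01277886  0.00935573]
```

Now outward and the turn back there.

Call:
send_rows([
  [0.85,0.6,0,0,0,0.3,-1],
  [0.85,0.6,0,0,0,0.3,-1],
  [0.85,0.6,0,0,0,0,-1],
  [0.85,0.6,0,0,0,0,-1],
  [0.85,0.6,0,0,0,0,-1],
  [0.85,0.6,0,0,0,0,-1],
])

```text
time: 7.28
ee_pos: [0.6034, 0.141, 0.29]
eef_rot: [-0.094, 0.995, -0.024, 0.012]
ft_force: [-0.1, -0.2, 1.8]
width: 0.087
```

Call:
send_rows([
  [0,0,0,0,0,-1,-1],
  [0,0,0,0,0,-1,-1],
  [0,0,0,0,0,-1,-1],
  [0,0,0,0,0,-1,-1],
  [0,0,0,0,0,-1,-1],
  [0,0,0,0,0,-1,-1],
  [0,0,0,0,0,-1,-1],
  [0,0,0,0,0,-1,-1],
  [0,0,0,0,0,-1,-1],
  [0,0,0,0,0,-1,-1],
])

```text
time: 8.12
ee_pos: [0.6055, 0.1392, 0.2826]
eef_rot: [0.342, 0.939, -0.029, -0.004]
ft_force: [-0.0, -0.1, 0.1]
width: 0.0876
```

Call:
send_rows([
  [0,0,0,0,0,-1,-1],
  [0,0,0,0,0,-1,-1],
  [0,0,0,0,0,-1,-1],
  [0,0,0,0,0,-1,-1],
  [0,0,0,0,0,-1,-1],
  [0,0,0,0,0,-1,-1],
  [0,0,0,0,0,-1,-1],
  [0,0,0,0,0,-1,-1],
  [0,0,0,0,0,-1,-1],
  [0,0,0,0,0,-1,-1],
])

```text
time: 8.95
ee_pos: [0.6048, 0.1296, 0.2827]
eef_rot: [0.717, 0.697, -0.029, -0.015]
ft_force: [-0.6, -0.8, -0.1]
width: 0.0872
```

```bash
cat > st.py <<'E'
from bench import r
import numpy as np
from scipy.spatial.transform import Rotation as Rot
s=r.read_state();R=Rot.from_quat(s["eef_rot"]).as_matrix()
print("t",round(s["time"],2),"q",np.round(s["joint_positions"],3),"p",np.round(s["ee_pos"],4),"z",np.round(R[:,2],3),"jawdeg",round(np.degrees(np.arctan2(R[1,1],R[0,1])),1),"F",np.round(s["ft_force"],1),"w",round(s["width"],4))
E
python3 st.py
```

```text
t 8.95 q [ 0.225  0.44  -0.748  1.219  0.282  1.655 -0.497] p [0.6048 0.1296 0.2827] z [-0.063 -0.019 -0.998] jawdeg -1.7 F [-0.6 -0.8 -0.1] w 0.0872
```

```bash
cat > plan.py <<'E'
from sim import *
import sys
from bench import r
q=np.array(r.read_state()["joint_positions"]);x=np.array(r.read_state()["ee_pos"])
W={"a":(.4698,-.031),"p":(.466,.045),"d":(.4577,.1225),"b":(.4505,.191)}
G={"a":(.624,.1995),"p":(.622,.1235),"d":(.620,.0475),"b":(.618,-.0285)}
def go(t,tag):
    global q,x
    t=np.array(t);q=move(q,t-x,(0,0,0),20);x=t;print(tag,np.round(q,2))
for k in sys.argv[1]:
    zt=.135+.03
    go((*W[k],zt+.02),k+" above");go((*W[k],.03),"down");go((*W[k],zt),"up");go((*G[k],zt),"over");go((*G[k],.03),"down");go((*G[k],zt+.02),"up")
E
python3 plan.py bdpa; echo; python3 plan.py apdb
```

```text
b above [ 0.3   0.06 -0.8   1.81  0.03  1.35 -0.55]
down [ 0.28  0.14 -0.79  2.08  0.1   1.03 -0.59]
up [ 0.3   0.06 -0.8   1.85  0.03  1.31 -0.54]
over [ 0.48  0.37 -0.62  1.53  0.23  1.37 -0.2 ]
down [ 0.49  0.42 -0.59  1.76  0.27  1.11 -0.23]
up [ 0.48  0.37 -0.62  1.5   0.23  1.41 -0.2 ]
d above [ 0.4   0.   -0.73  1.86  0.    1.35 -0.37]
down [ 0.39  0.08 -0.74  2.13  0.06  1.02 -0.42]
up [ 0.4  -0.   -0.73  1.91 -0.    1.31 -0.37]
over [ 0.4   0.37 -0.67  1.55  0.24  1.37 -0.33]
down [ 0.41  0.42 -0.63  1.78  0.29  1.11 -0.37]
up [ 0.4   0.37 -0.67  1.51  0.24  1.41 -0.33]
p above [ 0.51 -0.02 -0.67  1.89 -0.    1.34 -0.2 ]
down [ 0.49  0.05 -0.67  2.16  0.05  1.01 -0.25]
up [ 0.51 -0.02 -0.67  1.93 -0.    1.3  -0.2 ]
over [ 0.31  0.4  -0.72  1.54  0.26  1.38 -0.48]
down [ 0.32  0.45 -0.68  1.76  0.31  1.11 -0.51]
up [ 0.31  0.4  -0.73  1.5   0.26  1.41 -0.48]
a above [ 0.61 -0.02 -0.61  1.9   0.    1.33 -0.04]
down [ 0.6   0.05 -0.62  2.17  0.05  1.   -0.09]
up [ 0.61 -0.03 -0.61  1.94  0.    1.29 -0.04]
over [ 0.21  0.45 -0.77  1.5   0.29  1.38 -0.63]
down [ 0.23  0.5  -0.73 
[... 544 characters left out ...]
 0.27  1.38 -0.51]
down [ 0.32  0.46 -0.71  1.75  0.32  1.12 -0.54]
up [ 0.31  0.41 -0.75  1.49  0.26  1.42 -0.5 ]
d above [ 0.42 -0.01 -0.77  1.88 -0.02  1.33 -0.39]
down [ 0.41  0.07 -0.78  2.15  0.04  1.01 -0.44]
up [ 0.42 -0.02 -0.77  1.93 -0.02  1.29 -0.39]
over [ 0.42  0.36 -0.71  1.58  0.23  1.35 -0.36]
down [ 0.43  0.42 -0.67  1.8   0.29  1.09 -0.4 ]
up [ 0.42  0.36 -0.71  1.54  0.23  1.39 -0.36]
b above [ 0.34  0.02 -0.84  1.87 -0.01  1.33 -0.55]
down [ 0.32  0.1  -0.84  2.14  0.06  1.   -0.6 ]
up [ 0.34  0.01 -0.84  1.91 -0.01  1.29 -0.54]
over [ 0.52  0.33 -0.65  1.61  0.21  1.34 -0.21]
down [ 0.52  0.39 -0.61  1.83  0.26  1.07 -0.25]
up [ 0.52  0.32 -0.65  1.58  0.2   1.38 -0.21]
```

```bash
python3 - <<'E'
from h import *
s=dict(ee_pos=[0.45202331,0.05424046,0.28821601],eef_rot=[0.76449783,0.64459064,-0.00578821,-0.00353229])
T=wrist_cam(s)
im=cv2.imread("pics/w5.png")
cv2.imwrite("pics/w5c.png",cv2.resize(im[0:270,210:450],None,fx=2.2,fy=2.2,interpolation=cv2.INTER_CUBIC))
for n,uv,z in [("beaker base",(266,76),.007),("dropper",(279,128),.077),("pot",(294,184),.062),("amber",(306,249),.099),("w1",(396,45),.016),("w2",(398,106),.016),("w3",(400,161),.016),("w4",(403,212),.016)]:
    print(n,np.round(wpl(T,uv,z),4))
E
```

```text
beaker base [0.4544 0.1914 0.007 ]
dropper [0.4612 0.1214 0.077 ]
pot [0.4683 0.0484 0.062 ]
amber [ 0.4701 -0.029   0.099 ]
w1 [0.6275 0.1981 0.016 ]
w2 [0.6243 0.1223 0.016 ]
w3 [0.6214 0.0477 0.016 ]
w4 [ 0.6201 -0.0277  0.016 ]
```

View pics/w5c.png

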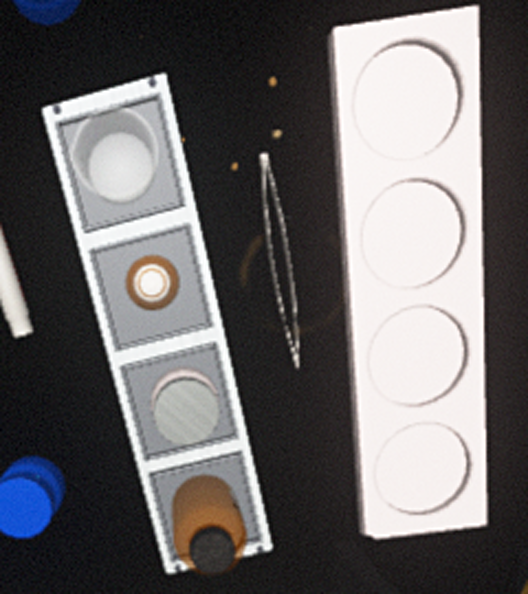

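Call:
send_rows([
  [-0.56,-0.67,-0.35,0.03,-0.1,0,-1],
  [-0.56,-0.67,-0.35,0.03,-0.1,0,-1],
  [-0.56,-0.67,-0.35,0.03,-0.1,0,-1],
  [-0.56,-0.67,-0.35,0.03,-0.1,0,-1],
  [-0.56,-0.67,-0.35,0.03,-0.1,0,-1],
  [-0.56,-0.67,-0.35,0.03,-0.1,0,-1],
  [-0.56,-0.67,-0.35,0.03,-0.1,0,-1],
  [-0.56,-0.67,-0.35,0,0,0,-1],
  [0,0,0,0,0,0,-1],
])

```text
time: 9.7
ee_pos: [0.4603, -0.0439, 0.1933]
eef_rot: [0.715, 0.699, -0.001, 0.001]
ft_force: [0.4, -0.8, -0.3]
width: 0.0868
```

```bash
python3 st.py; python3 - <<'E'
from h import *
a=r.camera("side")
cv2.imwrite("pics/d6.png",a)
E
```

```text
t 9.7 q [ 0.69   0.004 -0.688  1.833  0.006  1.306 -0.023] p [ 0.4603 -0.0439  0.1933] z [-0.    -0.003 -1.   ] jawdeg -1.3 F [ 0.4 -0.8 -0.3] w 0.0868
```

View pics/d6.png

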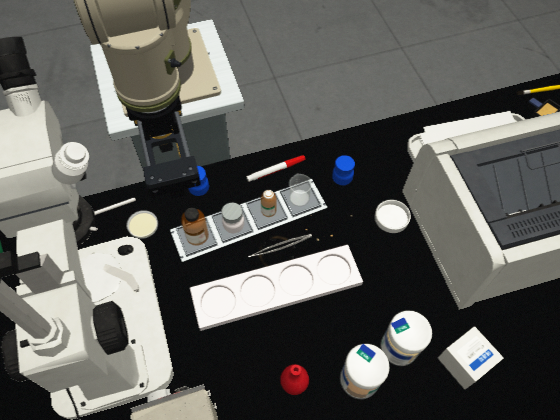

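Call:
send_rows([
  [0.32,0.46,-0.5,0,0,0,-1],
  [0,0,-0.8,0,0,0,-1],
  [0,0,-0.8,0,0,0,-1],
  [0,0,0,0,0,0,-1],
])

```text
time: 10.08
ee_pos: [0.4742, -0.0286, 0.133]
eef_rot: [0.714, 0.7, 0.001, 0.005]
ft_force: [-1.1, -0.8, -0.8]
width: 0.087
```

```bash
python3 st.py; cat > look.py <<'E'
import sys
from h import *
s=r.read_state();T=wrist_cam(s)
w=r.camera("wrist");sd_=r.camera("side");sc_=r.camera("scene")
a=sd_[120:345,120:400];b=sc_[100:300,160:400]
a=cv2.resize(a,(400,321),interpolation=cv2.INTER_CUBIC);b=cv2.resize(b,(385,321),interpolation=cv2.INTER_CUBIC)
cv2.imwrite(f"pics/{sys.argv[1]}.png",np.hstack([a,b]));cv2.imwrite(f"pics/{sys.argv[1]}w.png",w)
E
python3 look.py l7
```

```text
t 10.08 q [ 0.653  0.086 -0.716  1.895  0.068  1.173 -0.106] p [ 0.4742 -0.0286  0.133 ] z [ 0.009 -0.006 -1.   ] jawdeg -1.1 F [-1.1 -0.8 -0.8] w 0.087
```

View pics/l7.png

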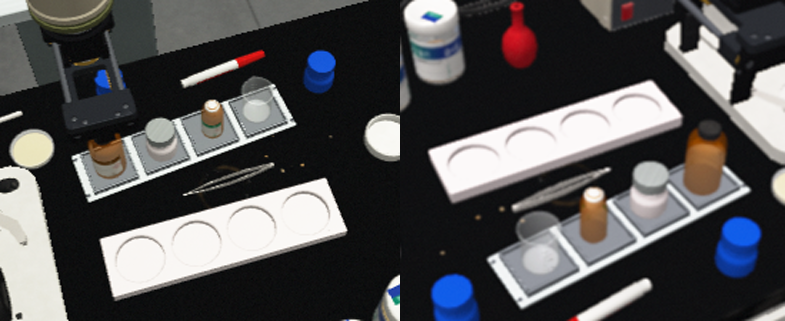

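View pics/l7w.png

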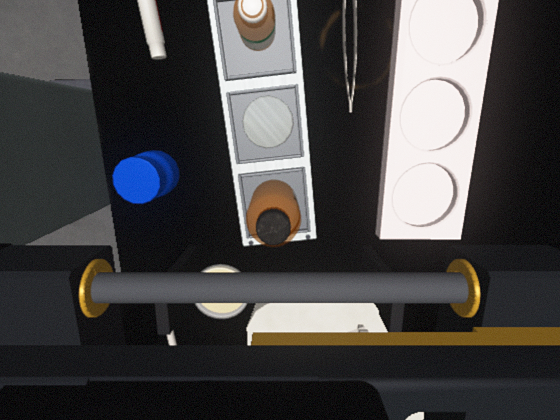

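```bash
python3 - <<'E'
from h import *
s=r.read_state();T=wrist_cam(s);p=s["ee_pos"]
X=np.array([p,p+[.05,0,0],p-[.05,0,0],p+[0,0,.1]])
print(proj("scene",X),proj("side",X),wproj(T,X[:3]))
print((proj("scene",X)-[160,100])*385/240+[400,0],(proj("side",X)-[120,120])*400/280)
print("amber cap",wpl(T,(273,227),.099),"pot",wpl(T,(268,121),.062),"dropper",wpl(T,(251,10),.077),"w4",wpl(T,(424,194),.016))
E
```

```text
[[351.70877625 160.19489869]
 [336.28366831 144.41932752]
 [368.30215388 177.165283  ]
 [359.10575673 111.71545868]] [[190.23195551 205.07257741]
 [196.9291933  228.44344015]
 [183.86084201 182.83976686]
 [182.02903965 173.47602961]] [[278.06733062 240.72564508]
 [356.8172693  238.80151969]
 [198.99984616 242.65752917]]
[[707.53282857  96.56264999]
 [682.78838457  71.25600456]
 [734.15137185 123.78597481]
 [719.39881809  18.79354829]] [[100.33136501 121.53225344]
 [109.89884757 154.91920021]
 [ 91.2297743   89.77109552]
 [ 88.61291379  76.39432801]]
amber cap [ 0.47315987 -0.03177057  0.099     ] pot [0.47100467 0.0450861  0.062     ] dropper [0.46170948 0.11906008 0.077     ] w4 [ 0.62313615 -0.02736148  0.016     ]
```

```bash
python3 - <<'E'
from h import *
s=r.read_state();p=s["ee_pos"];R=Rot.from_quat(s["eef_rot"]).as_matrix()
a=r.camera("side");b=r.camera("scene")
L=np.array([[0,.0435,0],[0,-.0435,0],[0,.0585,0],[0,-.0585,0],[0,0,0],[.0375,.095,-.07],[-.0375,.095,-.07],[.0375,-.095,-.07],[-.0375,-.095,-.07]])
X=L@R.T+p
o=[]
for n,im,y0,x0 in(("side",a,90,110),("scene",b,40,260)):
    k=np.clip(im.astype(float)*2.0+15,0,255).astype(np.uint8)[y0:y0+170,x0:x0+200]
    k=cv2.resize(k,None,fx=2,fy=2,interpolation=cv2.INTER_CUBIC)
    k=cv2.resize(k,(400,340))
    for i,(u,v) in enumerate(proj(n,X)): cv2.circle(k,(int((u-x0)*2),int((v-y0)*2)),3,(0,255,0) if i<5 else (0,0,255),-1)
    o.append(k)
cv2.imwrite("pics/l8.png",np.hstack(o))
E
```

```text
(no output)
```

View pics/l8.png

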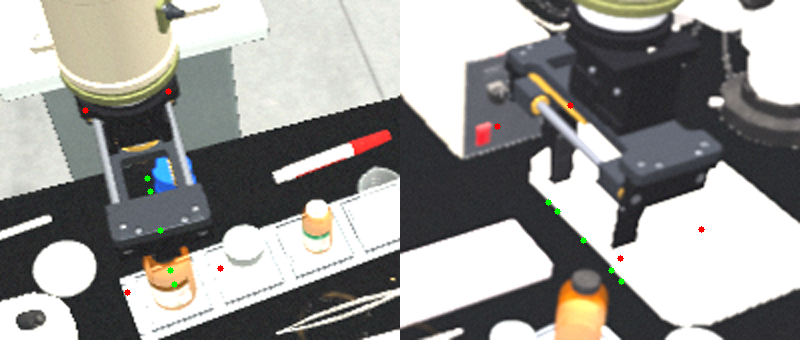

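```bash
python3 - <<'E'
from h import *
s=r.read_state();p=s["ee_pos"];R=Rot.from_quat(s["eef_rot"]).as_matrix();T=wrist_cam(s)
print(s["time"],p)
b=r.camera("scene");w=r.camera("wrist")
def br(im): return np.clip(255*(im/255.)**0.45,0,255).astype(np.uint8)
cv2.imwrite("pics/l9s.png",cv2.resize(br(b)[40:200,260:460],None,fx=3.7,fy=3.7,interpolation=cv2.INTER_CUBIC))
w=br(w)
for dz in (0,-.02,-.04):
  for y in (.0435,-.0435):
    for x in (.0095,-.0095):
        u=wproj(T,[p+R@np.array([x,y,dz])])[0]; cv2.circle(w,(int(u[0]),int(u[1])),2,[(0,255,0),(0,255,255),(0,0,255)][int(round(-dz/.02))],-1)
cv2.imwrite("pics/l9w.png",w[180:400])
E
```

```text
10.3333 [ 0.47684159 -0.02922353  0.13758989]
```

View pics/l9s.png

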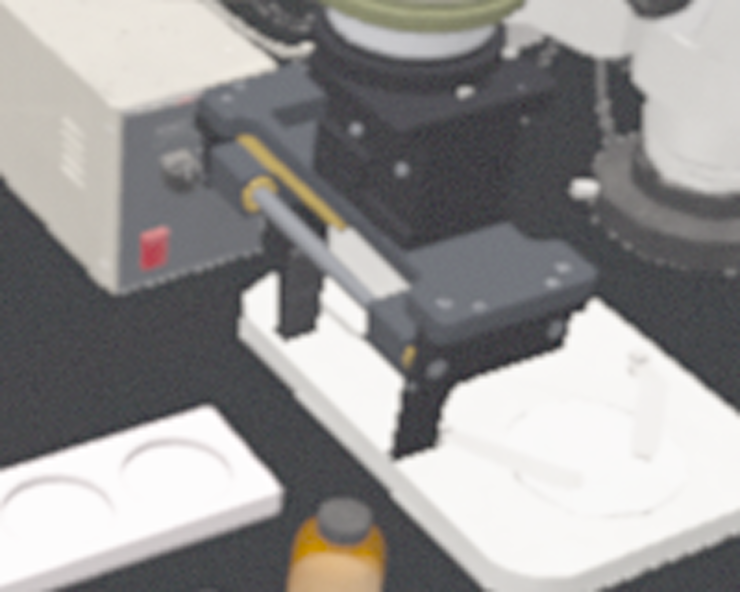

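View pics/l9w.png

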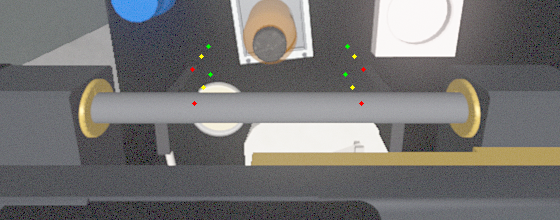

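Call:
send_rows([
  [-0.18,-0.04,-0.6,0,0,0,-1],
  [0,0,0,0,0,0,-1],
  [0,0,0,0,0,0,-1],
])

```text
time: 10.68
ee_pos: [0.4728, -0.0308, 0.1216]
eef_rot: [0.715, 0.699, 0.004, 0.01]
ft_force: [1.1, -0.1, 0.2]
width: 0.0872
```

```bash
python3 st.py; python3 - <<'E'
from h import *
for n in("side","scene","wrist"):
    r.camera(n); print(r.read_state()["ee_pos"], r.read_state()["joint_vel"].round(3))
E
```

```text
t 10.68 q [ 0.656  0.085 -0.715  1.921  0.072  1.138 -0.108] p [ 0.4728 -0.0308  0.1216] z [ 0.019 -0.008 -1.   ] jawdeg -1.2 F [ 1.1 -0.1  0.2] w 0.0872
[ 0.47251191 -0.03091409  0.12133367] [-0.001  0.002 -0.    -0.003 -0.001  0.001 -0.001]
[ 0.47262362 -0.03089014  0.12140508] [ 0.001  0.001 -0.    -0.003  0.    -0.002 -0.   ]
[ 0.47275027 -0.03085807  0.12141143] [-0.001  0.001 -0.001  0.     0.002 -0.004 -0.   ]
```

Call:
send_rows([
  [-0.05,0,-0.6,0.09,0.22,0,-1],
  [0,0,-0.6,0,0,0,-1],
  [0,0,-0.6,0,0,0,-1],
  [0,0,-0.6,0,0,0,-1],
  [0,0,-0.4,0,0,0,-1],
  [0,0,0,0,0,0,-1],
  [0,0,0,0,0,0,-1],
])

```text
time: 11.42
ee_pos: [0.4757, -0.0311, 0.0395]
eef_rot: [0.715, 0.699, 0.002, 0.003]
ft_force: [0.6, 0.8, 0.5]
width: 0.0869
```

```bash
python3 st.py; python3 - <<'E'
from h import *
s=r.read_state();p=s["ee_pos"];R=Rot.from_quat(s["eef_rot"]).as_matrix()
o=[]
L=np.array([[0,.0435,0],[0,-.0435,0],[0,.0585,0],[0,-.0585,0],[0,0,0]]);X=L@R.T+p
for n,y0,x0 in(("side",120,110),("scene",80,260)):
    im=r.camera(n);k=(255*(im/255.)**.5).astype(np.uint8)[y0:y0+150,x0:x0+130];k=cv2.resize(k,None,fx=3,fy=3,interpolation=cv2.INTER_CUBIC)
    for u,v in proj(n,X): cv2.circle(k,(int((u-x0)*3),int((v-y0)*3)),3,(0,255,0),-1)
    o.append(k)
cv2.imwrite("pics/l10.png",np.hstack(o))
E
```

```text
t 11.42 q [ 0.618  0.219 -0.702  1.988  0.171  0.985 -0.189] p [ 0.4757 -0.0311  0.0395] z [ 0.007 -0.001 -1.   ] jawdeg -1.3 F [0.6 0.8 0.5] w 0.0869
```

View pics/l10.png

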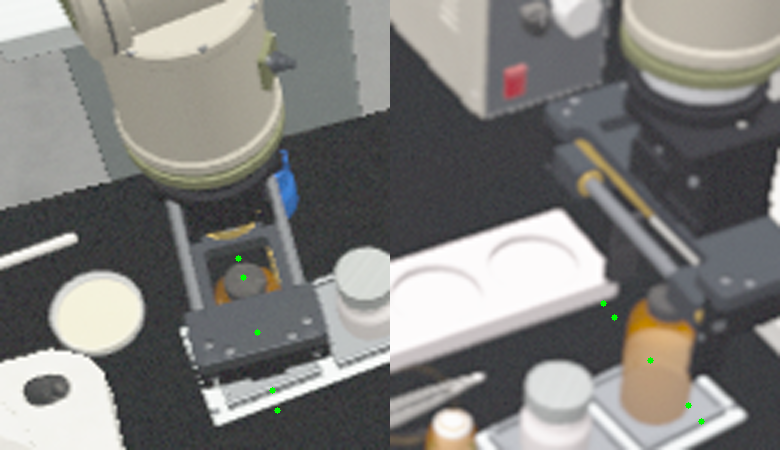

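Call:
send_rows([
  [-0.14,0,-0.14,0,0,0,-1],
  [0,0,0,0,0,0,0],
  [0,0,0,0,0,0,0.1],
  [0,0,0,0,0,0,0.3],
  [0,0,0,0,0,0,0.4],
  [0,0,0,0,0,0,0.4],
], grip_force=6)

```text
time: 12.02
ee_pos: [0.4736, -0.0317, 0.0387]
eef_rot: [0.715, 0.699, 0.003, 0.006]
ft_force: [0.4, -0.6, 0.2]
width: 0.0615
```

```bash
python3 st.py; cat > zoom.py <<'E'
import sys
from h import *
o=[]
for n,y0,x0 in(("side",int(sys.argv[2]),int(sys.argv[3])),("scene",int(sys.argv[4]),int(sys.argv[5]))):
    im=r.camera(n);k=(255*(im/255.)**.5).astype(np.uint8)[y0:y0+150,x0:x0+130];o.append(cv2.resize(k,None,fx=3,fy=3,interpolation=cv2.INTER_CUBIC))
cv2.imwrite(f"pics/{sys.argv[1]}.png",np.hstack(o))
E
python3 zoom.py l11 120 110 80 260
```

```text
t 12.02 q [ 0.621  0.21  -0.703  1.999  0.169  0.975 -0.188] p [ 0.4736 -0.0317  0.0387] z [ 0.013 -0.003 -1.   ] jawdeg -1.3 F [ 0.4 -0.6  0.2] w 0.0615
```

View pics/l11.png

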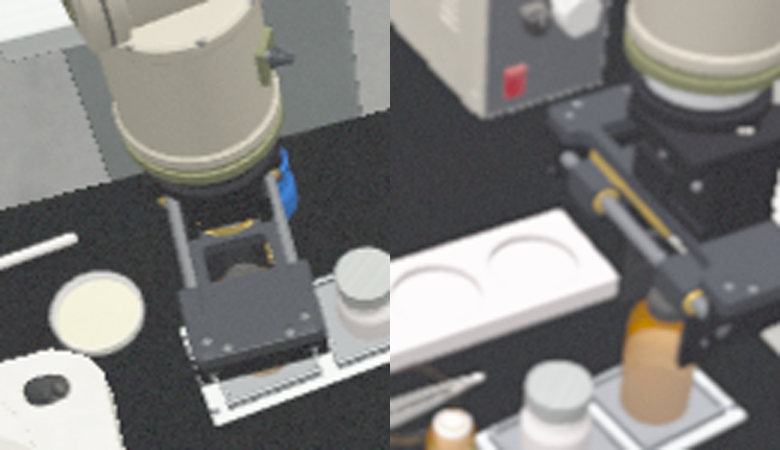

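Call:
send_rows([
  [0,0,0,0,0,0,0.4],
  [0,0,0,0,0,0,0.4],
  [0,0,0,0,0,0,0.5],
  [0,0,0,0,0,0,0.6],
  [0,0,0,0,0,0,0.6],
])

```text
time: 12.53
ee_pos: [0.4733, -0.0316, 0.0386]
eef_rot: [0.715, 0.699, 0.003, 0.005]
ft_force: [0.5, -0.2, 0.9]
width: 0.0426
```

```bash
python3 st.py;python3 zoom.py l12 120 110 80 260
```

```text
t 12.53 q [ 0.621  0.21  -0.703  1.999  0.169  0.976 -0.188] p [ 0.4733 -0.0316  0.0386] z [ 0.012 -0.003 -1.   ] jawdeg -1.3 F [ 0.5 -0.2  0.9] w 0.0426
```

View pics/l12.png

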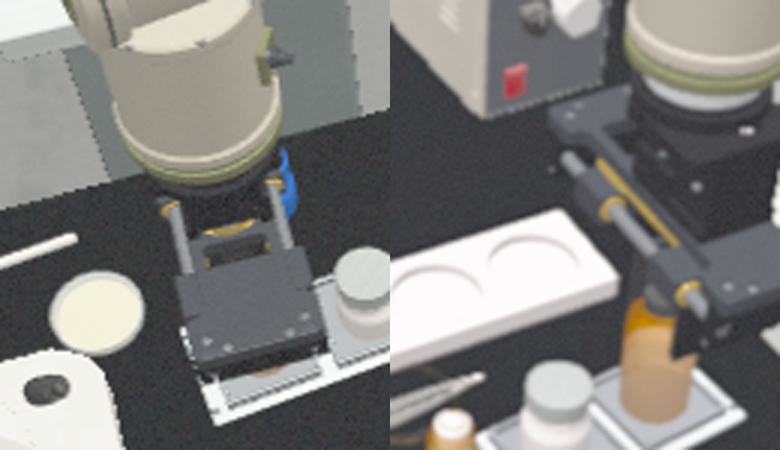

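Call:
send_rows([
  [0,0,0,0,0,0,0.6],
  [0,0,0,0,0,0,0.6],
  [0,0,0,0,0,0,0.6],
])

```text
time: 12.88
ee_pos: [0.4733, -0.0316, 0.0386]
eef_rot: [0.715, 0.699, 0.003, 0.005]
ft_force: [-0.7, -0.7, 0.7]
width: 0.042
```

```bash
python3 st.py; python3 zoom.py l13 120 110 80 260
```

```text
t 12.88 q [ 0.621  0.21  -0.703  1.999  0.169  0.976 -0.187] p [ 0.4733 -0.0316  0.0386] z [ 0.012 -0.003 -1.   ] jawdeg -1.3 F [-0.7 -0.7  0.7] w 0.042
```

View pics/l13.png

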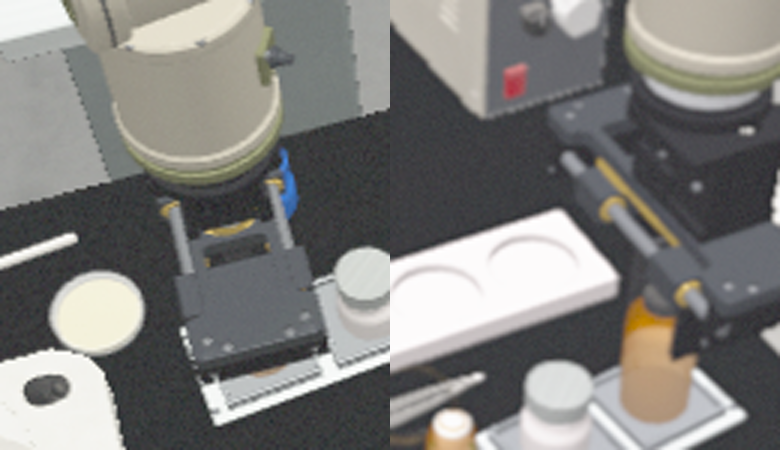

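```bash
python3 - <<'E'
from h import *
for z in (.04,.05,.06,.07,.08):
    print(z,[np.round((proj("scene",[[x,y,z]])[0]-[260,80])*3+[390,0]) for x in(.452,.437) for y in (-.022,-.041)])
E
python3 - <<'E'
import cv2
im=cv2.imread("pics/l13.png")[230:430,570:780]
cv2.imwrite("pics/l13c.png",cv2.resize(im,None,fx=2.8,fy=2.8,interpolation=cv2.INTER_CUBIC))
E
```

```text
0.04 [array([660., 388.]), array([685., 378.]), array([673., 404.]), array([699., 393.])]
0.05 [array([661., 377.]), array([687., 367.]), array([675., 392.]), array([701., 382.])]
0.06 [array([663., 365.]), array([689., 355.]), array([677., 381.]), array([703., 370.])]
0.07 [array([665., 353.]), array([691., 343.]), array([679., 369.]), array([705., 359.])]
0.08 [array([667., 341.]), array([693., 331.]), array([681., 357.]), array([708., 347.])]
```

View pics/l13c.png

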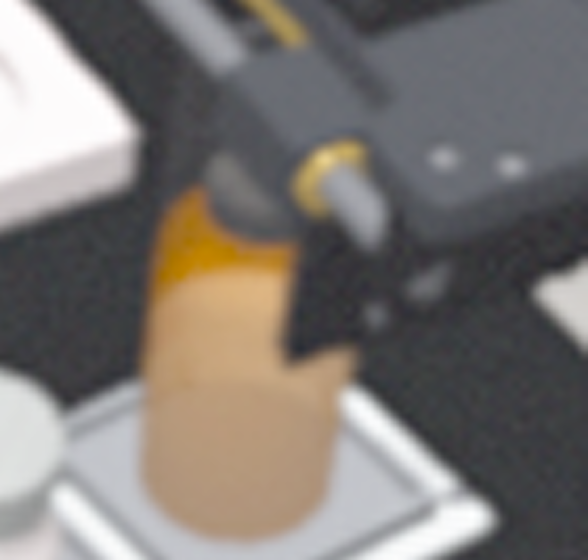

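Call:
send_rows([
  [0,0,0,0,0,0,-0.4],
  [0,0,0,0,0,0,-0.4],
  [0,0,0,0,0,0,-0.4],
  [0,0,0,0,0,0,-0.4],
  [0,0,-0.15,0,0.1,0,-0.4],
  [0,0,-0.15,0,0.05,0,-0.4],
  [0,0,0,0,0,0,-0.4],
])

```text
time: 13.57
ee_pos: [0.4736, -0.0318, 0.0288]
eef_rot: [0.715, 0.699, -0.002, 0.001]
ft_force: [-0.6, 0.2, 0.5]
width: 0.0607
```

```bash
python3 st.py
```

```text
t 13.57 q [ 0.61   0.239 -0.697  1.994  0.189  0.973 -0.204] p [ 0.4736 -0.0318  0.0288] z [-0.002 -0.004 -1.   ] jawdeg -1.3 F [-0.6  0.2  0.5] w 0.0607
```

Call:
send_rows([
  [0,0,-0.15,0,0,0,-0.4],
  [0,0,-0.15,0,0,0,-0.4],
  [0,0,0,0,0,0,-0.4],
])

```text
time: 13.82
ee_pos: [0.4734, -0.0316, 0.0183]
eef_rot: [0.715, 0.699, -0.002, 0.0]
ft_force: [0.2, 0.2, -0.6]
width: 0.0609
```

```bash
python3 st.py; python3 zoom.py l14 120 110 80 260
```

```text
t 13.82 q [ 0.603  0.256 -0.693  2.002  0.203  0.953 -0.216] p [ 0.4734 -0.0316  0.0183] z [-0.002 -0.003 -1.   ] jawdeg -1.3 F [ 0.2  0.2 -0.6] w 0.0609
```

View pics/l14.png

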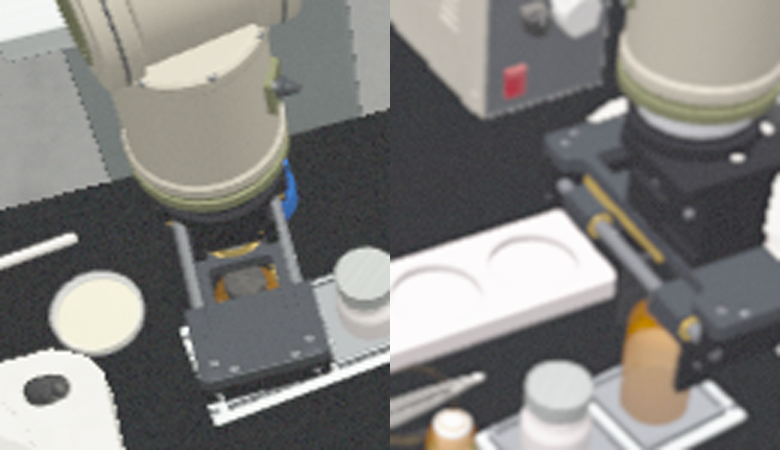

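Call:
send_rows([
  [0,0,-0.15,0,0,0,-0.4],
  [0,0,-0.15,0,0,0,-0.4],
  [0,0,0,0,0,0,-0.1],
  [0,0,0,0,0,0,0.3],
  [0,0,0,0,0,0,0.3],
  [0,0,0,0,0,0,0.3],
  [0,0,0,0,0,0,0.4],
  [0,0,0,0,0,0,0.4],
], grip_force=8)

```text
time: 14.58
ee_pos: [0.4735, -0.0316, 0.0093]
eef_rot: [0.715, 0.699, -0.002, 0.001]
ft_force: [-0.1, 0.7, -0.8]
width: 0.0432
```

```bash
python3 st.py; python3 zoom.py l15 120 110 80 260
```

```text
t 14.58 q [ 0.597  0.271 -0.688  2.009  0.217  0.935 -0.227] p [ 0.4735 -0.0316  0.0093] z [-0.002 -0.003 -1.   ] jawdeg -1.3 F [-0.1  0.7 -0.8] w 0.0432
```

View pics/l15.png

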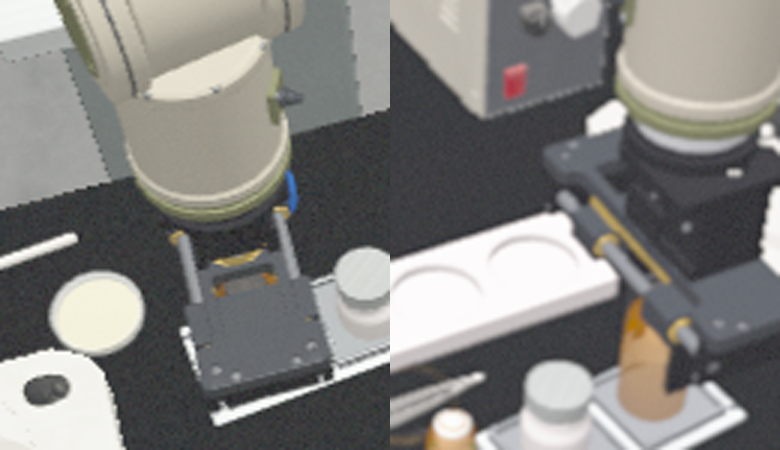

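Call:
send_rows([
  [0,0,0,0,0,0,0.6],
  [0,0,0,0,0,0,0.6],
  [0,0,0,0,0,0,0.6],
  [0,0,0.15,0,0,0,0.6],
  [0,0,0.3,0,0,0,0.6],
  [0,0,0,0,0,0,0.6],
], grip_force=16)

```text
time: 15.18
ee_pos: [0.4733, -0.0315, 0.0237]
eef_rot: [0.715, 0.699, -0.002, 0.0]
ft_force: [0.5, -0.2, -1.6]
width: 0.0432
```

```bash
python3 st.py; python3 zoom.py l16 120 110 80 260
```

```text
t 15.18 q [ 0.607  0.247 -0.696  1.998  0.195  0.964 -0.209] p [ 0.4733 -0.0315  0.0237] z [-0.003 -0.003 -1.   ] jawdeg -1.3 F [ 0.5 -0.2 -1.6] w 0.0432
```

View pics/l16.png

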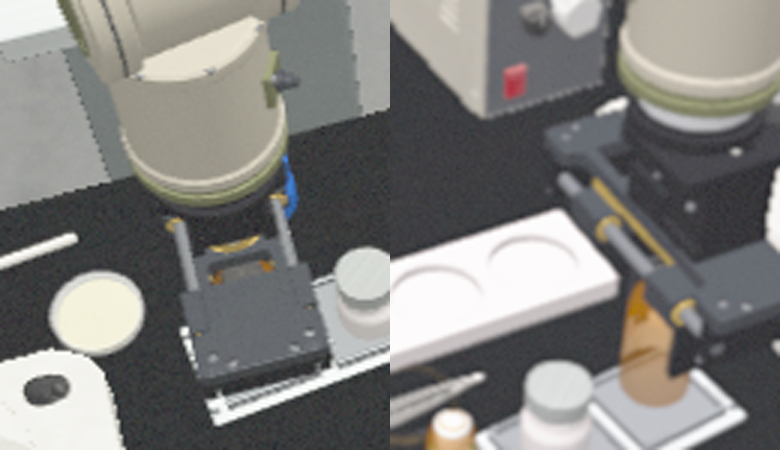

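Call:
send_rows([
  [0,0,0.5,0,0,0,0.6],
  [0,0,0.8,0,0,0,0.6],
  [0,0,0.8,0,0,0,0.6],
  [0.2,0.3,0.4,0,0,0,0.6],
  [0.4,0.6,0,0,0,0,0.6],
  [0.5,0.75,0,0,0,0,0.6],
  [0.5,0.75,0,0,0,0,0.6],
  [0.5,0.75,0,0,0,0,0.6],
  [0.5,0.75,0,0,0,0,0.6],
  [0.5,0.75,0,0,0,0,0.6],
])

```text
time: 16.12
ee_pos: [0.5657, 0.1052, 0.1006]
eef_rot: [0.72, 0.694, -0.005, 0.001]
ft_force: [-0.0, 0.2, -1.9]
width: 0.0433
```

```bash
python3 st.py
```

```text
t 16.12 q [ 0.343  0.393 -0.75   1.668  0.29   1.202 -0.514] p [0.5657 0.1052 0.1006] z [-0.005 -0.009 -1.   ] jawdeg -2.1 F [-0.   0.2 -1.9] w 0.0433
```

Remaining (+0.060, +0.094); tilt trim included.

Call:
send_rows([
  [0.45,0.7,0,0.05,0,0,0.6],
  [0.45,0.7,0,0.05,0,0,0.6],
  [0.42,0.65,0,0,-0.05,0,0.6],
  [0.3,0.45,0,0,0,0,0.6],
  [0.2,0.3,0,0,0,0,0.6],
  [0,0,0,0,0,0,0.6],
  [0,0,0,0,0,0,0.6],
])

```text
time: 16.7
ee_pos: [0.6225, 0.1997, 0.097]
eef_rot: [0.719, 0.695, -0.001, -0.003]
ft_force: [0.1, 0.8, -1.5]
width: 0.0435
```

```bash
python3 st.py; python3 look.py l17
```

```text
t 16.7 q [ 0.14   0.564 -0.727  1.456  0.375  1.268 -0.655] p [0.6225 0.1997 0.097 ] z [-0.005  0.003 -1.   ] jawdeg -1.9 F [ 0.1  0.8 -1.5] w 0.0435
```

View pics/l17.png

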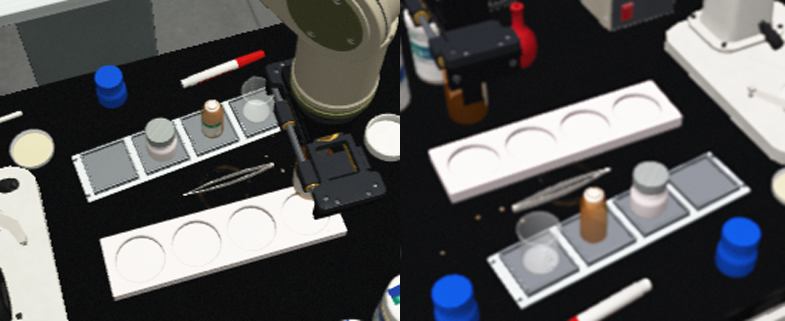

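```bash
python3 - <<'E'
from h import *
P=[C[n]["K"]@np.c_[C[n]["R"],C[n]["t"]] for n in("scene","side")]
for n,a,b in (("jarL",(142,126),(411,327)),("jarR",(181,106),(366,362)),("flask top",(233,104),(294,369))):
    X=cv2.triangulatePoints(P[0],P[1],np.array(a,float).reshape(2,1),np.array(b,float).reshape(2,1));X=(X[:3]/X[3]).ravel();print(n,X.round(3))
E
```

```text
jarL [0.795 0.261 0.102]
jarR [0.825 0.168 0.103]
flask top [0.798 0.058 0.091]
```

Call:
send_rows([
  [0.1,0,-0.5,0,-0.05,0,0.6],
  [0,0,-0.7,0,0,0,0.6],
  [0,0,-0.7,0,0,0,0.6],
  [0,0,-0.5,0,0,0,0.6],
  [0,0,-0.2,0,0,0,0.6],
  [0,0,0,0,0,0,0.6],
  [0,0,0,0,0,0,0.6],
])

```text
time: 17.43
ee_pos: [0.6267, 0.1905, 0.0197]
eef_rot: [0.722, 0.692, 0.002, 0.002]
ft_force: [-1.3, 0.1, -0.3]
width: 0.0434
```

```bash
python3 st.py; python3 zoom.py l18 170 280 80 140
```

```text
t 17.43 q [ 0.132  0.632 -0.69   1.529  0.432  1.132 -0.689] p [0.6267 0.1905 0.0197] z [ 0.005 -0.001 -1.   ] jawdeg -2.4 F [-1.3  0.1 -0.3] w 0.0434
```

View pics/l18.png

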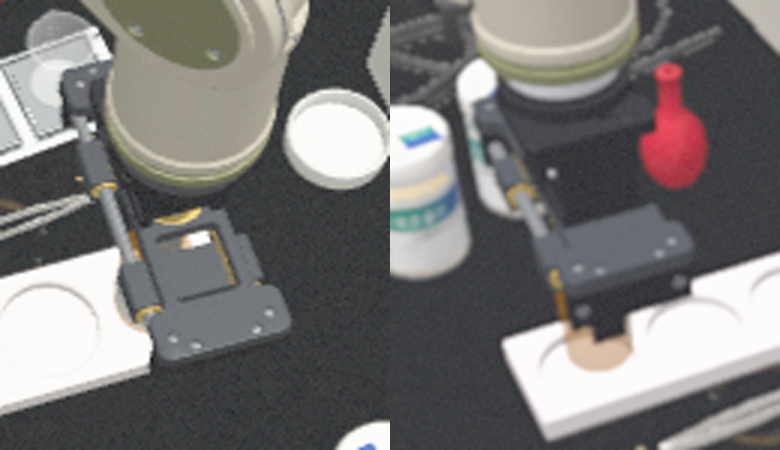

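Call:
send_rows([
  [-0.03,0.3,0,0,0,0,0.6],
  [0,0,0,0,0,0,0.6],
  [0,0.03,-0.2,0,0,0,0.6],
  [0,0.03,-0.1,0,0,0,0.6],
  [0,0,0,0,0,0,0.6],
])

```text
time: 17.95
ee_pos: [0.628, 0.2043, 0.0143]
eef_rot: [0.722, 0.692, 0.005, 0.003]
ft_force: [0.1, 0.7, -1.3]
width: 0.0434
```

```bash
python3 st.py; python3 zoom.py l19 170 280 80 140
```

```text
t 17.95 q [ 0.109  0.644 -0.688  1.524  0.441  1.121 -0.712] p [0.628  0.2043 0.0143] z [ 0.011  0.001 -1.   ] jawdeg -2.4 F [ 0.1  0.7 -1.3] w 0.0434
```

View pics/l19.png

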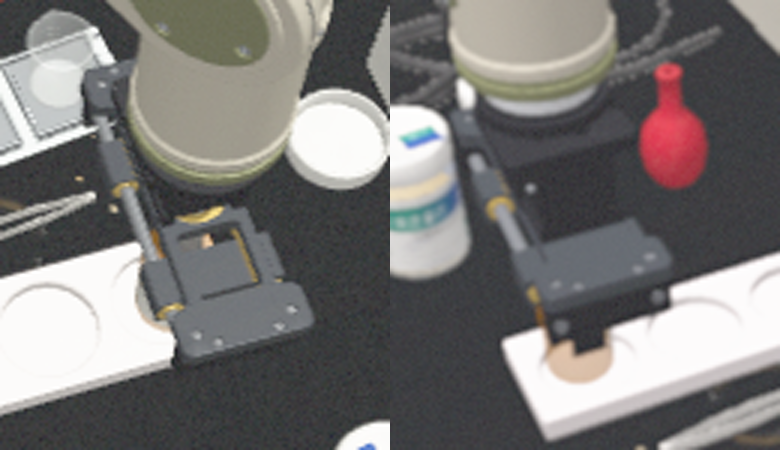

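Call:
send_rows([
  [-0.06,-0.12,0,0,0.1,0,0.6],
  [0,0,-0.1,0,0,0,0.6],
  [0,0,-0.08,0,0,0,0.6],
  [0,0,0,0,0,0,0.6],
])

```text
time: 18.38
ee_pos: [0.6263, 0.1994, 0.0088]
eef_rot: [0.722, 0.692, 0.001, 0.0]
ft_force: [-0.6, 0.3, -1.4]
width: 0.0432
```

```bash
python3 st.py
```

```text
t 18.38 q [ 0.115  0.651 -0.686  1.526  0.44   1.121 -0.705] p [0.6263 0.1994 0.0088] z [ 0.002  0.001 -1.   ] jawdeg -2.4 F [-0.6  0.3 -1.4] w 0.0432
```

Call:
send_rows([
  [0,0,-0.05,0,0,0,0.6],
  [0,0,-0.04,0,0,0,0.6],
  [0,0,0,0,0,0,0.6],
])

```text
time: 18.63
ee_pos: [0.6269, 0.2, 0.0086]
eef_rot: [0.722, 0.692, 0.002, 0.001]
ft_force: [1.1, -0.3, -1.2]
width: 0.0434
```

```bash
python3 st.py
```

```text
t 18.63 q [ 0.114  0.651 -0.685  1.526  0.441  1.12  -0.706] p [0.6269 0.2    0.0086] z [ 0.003  0.001 -1.   ] jawdeg -2.5 F [ 1.1 -0.3 -1.2] w 0.0434
```

Call:
send_rows([
  [0,0,-0.14,0,0,0,0.6],
  [0,0,0,0,0,0,0.6],
])

```text
time: 18.8
ee_pos: [0.6277, 0.2008, 0.0068]
eef_rot: [0.722, 0.692, 0.003, 0.001]
ft_force: [-0.6, 0.0, -2.3]
width: 0.0437
```

```bash
python3 st.py
```

```text
t 18.8 q [ 0.113  0.654 -0.684  1.527  0.443  1.115 -0.708] p [0.6277 0.2008 0.0068] z [ 0.005  0.002 -1.   ] jawdeg -2.5 F [-0.6  0.  -2.3] w 0.0437
```

Call:
send_rows([
  [-0.03,0,-0.14,0,0,0,0.6],
  [0,0,0,0,0,0,0.6],
])

```text
time: 18.97
ee_pos: [0.6287, 0.2016, 0.0049]
eef_rot: [0.722, 0.692, 0.005, 0.002]
ft_force: [0.6, -0.8, -0.6]
width: 0.043
```

```bash
python3 st.py;  python3 zoom.py l20 170 280 80 140
```

```text
t 18.97 q [ 0.112  0.655 -0.683  1.529  0.446  1.107 -0.711] p [0.6287 0.2016 0.0049] z [ 0.01   0.003 -1.   ] jawdeg -2.5 F [ 0.6 -0.8 -0.6] w 0.043
```

View pics/l20.png

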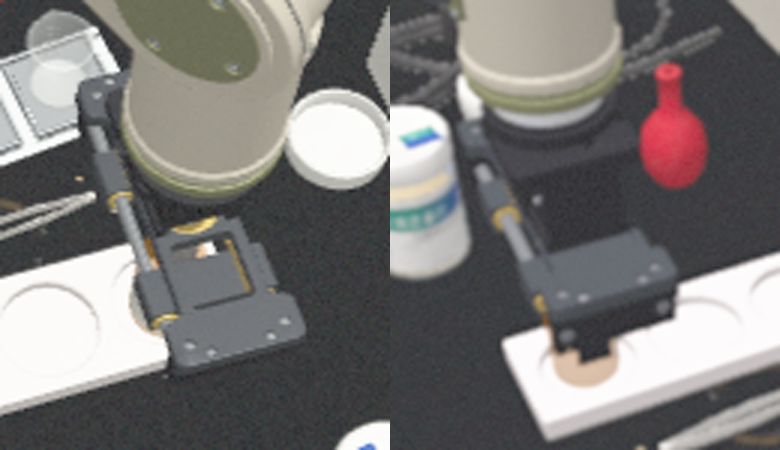

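Call:
send_rows([
  [0,0,0,0,0,0,-0.2],
  [0,0,0,0,0,0,-0.4],
  [0,0,0,0,0,0,-1],
  [0,0,0,0,0,0,-1],
  [0,0,0,0,0,0,-1],
  [0,0,0,0,0,0,-1],
])

```text
time: 19.57
ee_pos: [0.6279, 0.2011, 0.003]
eef_rot: [0.722, 0.692, 0.004, 0.002]
ft_force: [0.3, -0.3, -1.0]
width: 0.0757
```

```bash
python3 st.py;  python3 zoom.py l21 170 280 80 140
```

```text
t 19.57 q [ 0.112  0.657 -0.683  1.531  0.446  1.106 -0.711] p [0.6279 0.2011 0.003 ] z [ 0.008  0.003 -1.   ] jawdeg -2.5 F [ 0.3 -0.3 -1. ] w 0.0757
```

View pics/l21.png

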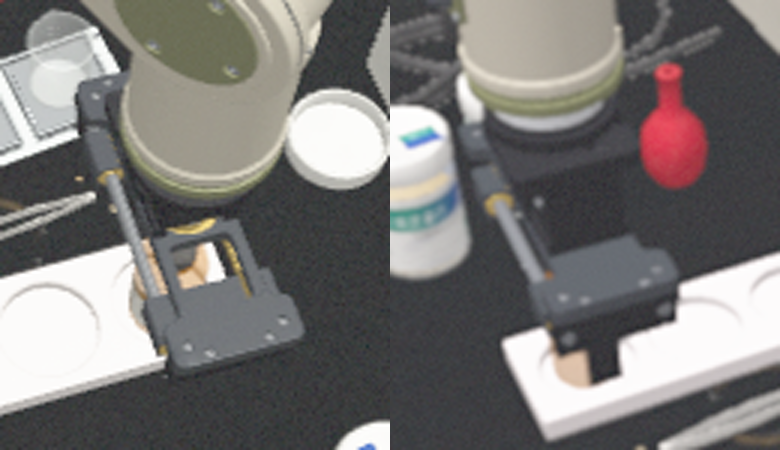

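Call:
send_rows([
  [0,0,0.2,0,0,0,-1],
  [0,0,0.5,0,0.05,0,-1],
  [0,0,0.8,0,0,0,-1],
  [0,0,0.9,0,0,0,-1],
  [0,0,0.9,0,0,0,-1],
  [0,0,0.6,0,0,0,-1],
  [0,0,0,0,0,0,-1],
])

```text
time: 20.25
ee_pos: [0.6256, 0.2009, 0.126]
eef_rot: [0.722, 0.692, 0.001, -0.001]
ft_force: [0.5, 0.2, 1.0]
width: 0.0869
```

```bash
python3 st.py;  python3 look.py l22
```

```text
t 20.25 q [ 0.139  0.543 -0.733  1.419  0.363  1.316 -0.655] p [0.6256 0.2009 0.126 ] z [-0.     0.003 -1.   ] jawdeg -2.4 F [0.5 0.2 1. ] w 0.0869
```

View pics/l22.png

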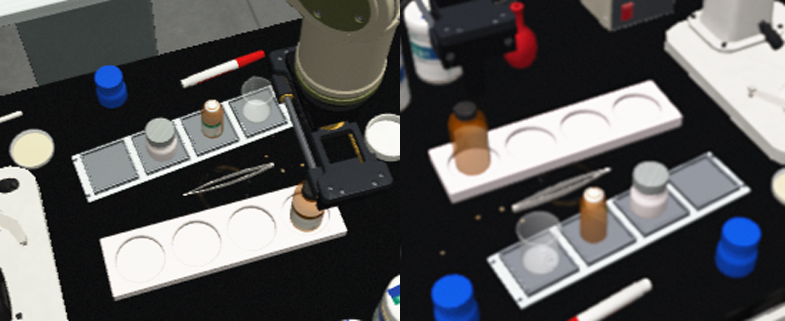

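View pics/l22w.png

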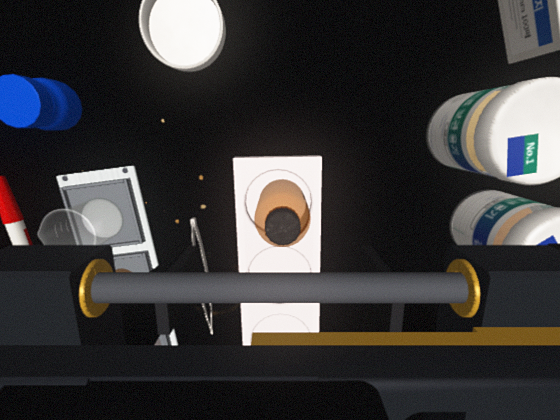

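Call:
send_rows([
  [-0.3,-0.3,0,0,0,0,-1],
  [-0.7,-0.68,0,0,0,0,-1],
  [-0.7,-0.68,0,0,0,0,-1],
  [-0.7,-0.68,-0.2,0,0,0,-1],
  [-0.7,-0.68,-0.3,0,0,0,-1],
  [-0.7,-0.68,-0.3,0,0,0,-1],
  [-0.7,-0.68,-0.3,0,0,0,-1],
  [-0.44,-0.43,0,0,0,0,-1],
  [0,0,0,0,0,0,-1],
  [0,0,0,0,0,0,-1],
])

```text
time: 21.23
ee_pos: [0.4573, 0.0473, 0.0706]
eef_rot: [0.723, 0.691, -0.011, -0.011]
ft_force: [-0.0, -0.2, 0.3]
width: 0.0868
```

```bash
python3 st.py;  python3 look.py l23
```

```text
t 21.23 q [ 0.537  0.178 -0.783  1.963  0.134  1.085 -0.348] p [0.4573 0.0473 0.0706] z [-0.03  0.   -1.  ] jawdeg -2.6 F [-0.  -0.2  0.3] w 0.0868
```

View pics/l23w.png

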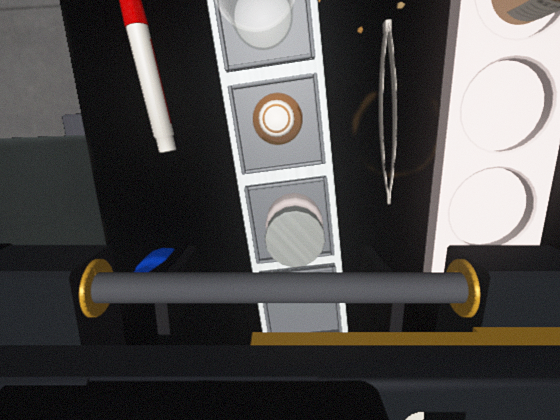

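```bash
python3 - <<'E'
from h import *
s=r.read_state();T=wrist_cam(s)
for n,uv,z in(("pot",(295,236),.062),("dropper",(277,119),.077),("beaker",(262,20),.007),("w3",(490,205),.016),("w2",(505,105),.016)): print(n,wpl(T,uv,z).round(4))
E
```

```text
pot [0.4697 0.0486 0.062 ]
dropper [0.4617 0.1229 0.077 ]
beaker [0.4516 0.1929 0.007 ]
w3 [0.6217 0.0533 0.016 ]
w2 [0.6234 0.127  0.016 ]
```

Call:
send_rows([
  [0.3,0,0,0,-0.34,0,-1],
  [0,0,-0.4,0,0,0,-1],
  [0,0,-0.6,0,0,0,-1],
  [0,0,-0.5,0,0,0,-1],
  [0,0,0,0,0,0,-1],
  [0,0,0,0,0,0,-1],
])

```text
time: 21.88
ee_pos: [0.4708, 0.0552, 0.0234]
eef_rot: [0.719, 0.695, 0.003, -0.002]
ft_force: [-1.0, 0.6, -0.7]
width: 0.0875
```

```bash
python3 st.py
```

```text
t 21.88 q [ 0.498  0.258 -0.769  2.001  0.211  0.96  -0.411] p [0.4708 0.0552 0.0234] z [ 0.002  0.007 -1.   ] jawdeg -2.0 F [-1.   0.6 -0.7] w 0.0875
```

Call:
send_rows([
  [-0.07,-0.27,0,-0.08,0,0,-1],
  [0,0,-0.3,0,0,0,-1],
  [0,0,-0.3,0,0,0,-1],
  [0,0,-0.25,0,0,0,-1],
  [0,0,0,0,0,0,-1],
  [0,0,0,0,0,0,-1],
])

```text
time: 22.38
ee_pos: [0.4696, 0.0472, -0.0035]
eef_rot: [0.719, 0.695, 0.001, 0.001]
ft_force: [-0.3, 0.1, -0.3]
width: 0.0872
```

```bash
python3 st.py; python3 zoom.py l24 120 150 100 240
```

```text
t 22.38 q [ 0.485  0.299 -0.748  2.026  0.258  0.908 -0.436] p [ 0.4696  0.0472 -0.0035] z [ 0.003 -0.    -1.   ] jawdeg -2.0 F [-0.3  0.1 -0.3] w 0.0872
```

View pics/l24.png

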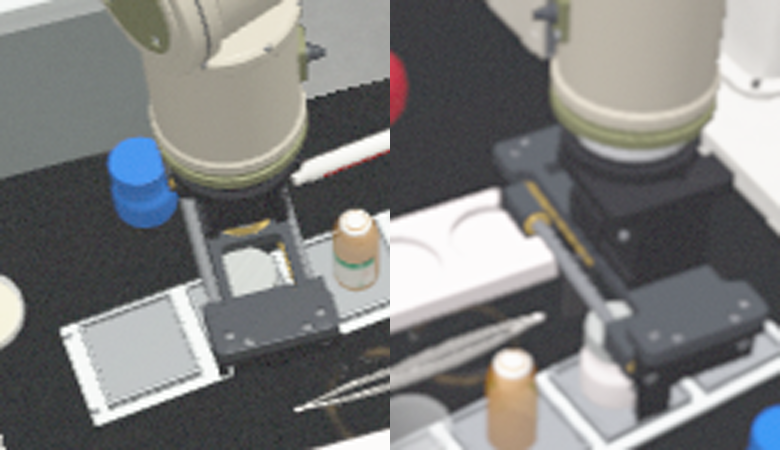

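Call:
send_rows([
  [0,0,-0.22,0,0,0,-1],
  [0,0,0,0,0,0,-0.5],
  [0,0,0,0,0,0,0],
  [0,0,0,0,0,0,0.3],
  [0,0,0,0,0,0,0.3],
  [0,0,0,0,0,0,0.4],
  [0,0,0,0,0,0,0.4],
  [0,0,0,0,0,0,0.5],
  [0,0,0,0,0,0,0.5],
  [0,0,0,0,0,0,0.5],
], grip_force=12)

```text
time: 23.32
ee_pos: [0.4706, 0.0472, -0.0094]
eef_rot: [0.719, 0.695, 0.002, 0.002]
ft_force: [0.1, -0.4, -1.2]
width: 0.043
```

```bash
python3 st.py; python3 zoom.py l25 120 150 100 240
```

```text
t 23.32 q [ 0.479  0.309 -0.744  2.029  0.27   0.895 -0.445] p [ 0.4706  0.0472 -0.0094] z [ 0.005 -0.001 -1.   ] jawdeg -2.0 F [ 0.1 -0.4 -1.2] w 0.043
```

View pics/l25.png

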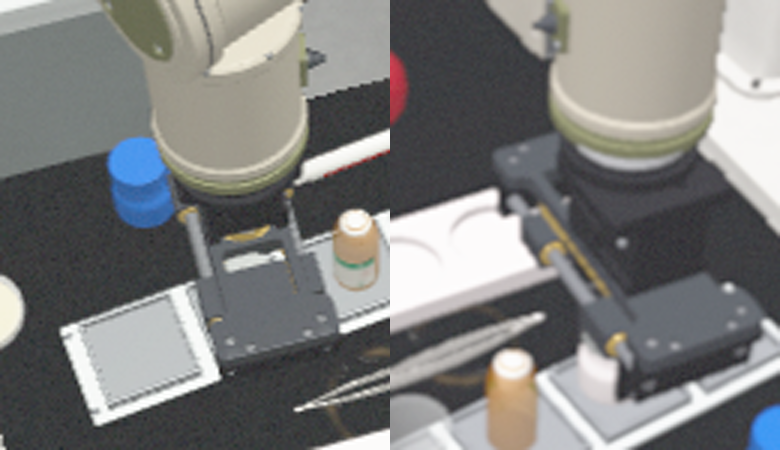

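Call:
send_rows([
  [0,0,0.2,0,0,0,0.5],
  [0,0,0.6,0,0,0,0.5],
  [0,0,0.8,0,0,0,0.5],
  [0.2,0.1,0.8,0,0,0,0.5],
  [0.6,0.3,0.2,0,0,0,0.5],
  [0.8,0.4,0,0,0,0,0.5],
  [0.8,0.4,0,0,0,0,0.5],
  [0.8,0.4,0,0,0,0,0.5],
  [0.8,0.4,0,0,0,0,0.5],
  [0.5,0.25,0,0,0,0,0.5],
], grip_force=16)

```text
time: 24.25
ee_pos: [0.6073, 0.1137, 0.076]
eef_rot: [0.721, 0.693, -0.001, 0.003]
ft_force: [0.3, 1.1, -0.3]
width: 0.0431
```

Call:
send_rows([
  [0,0,0,0,0,0,0.5],
  [0,0,0,0,0,0,0.5],
])

```text
time: 24.42
ee_pos: [0.6093, 0.1163, 0.076]
eef_rot: [0.72, 0.694, 0.0, 0.002]
ft_force: [-0.6, 0.5, -1.9]
width: 0.0432
```

```bash
python3 st.py; python3 look.py l26
```

```text
t 24.42 q [ 0.29   0.506 -0.727  1.581  0.358  1.189 -0.547] p [0.6093 0.1163 0.076 ] z [ 0.003 -0.002 -1.   ] jawdeg -2.2 F [-0.6  0.5 -1.9] w 0.0432
```

View pics/l26.png

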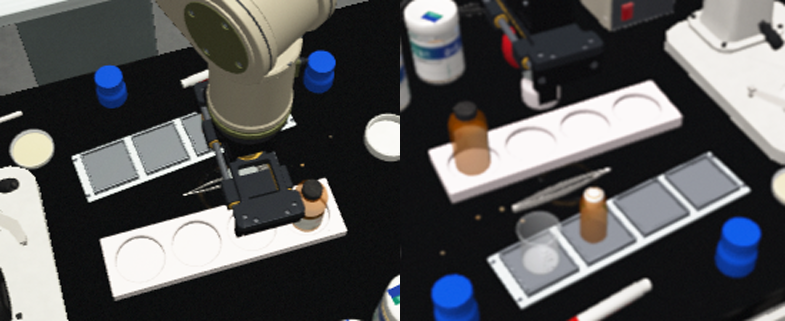

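Call:
send_rows([
  [0.45,0.3,0,0,-0.03,0,0.5],
  [0,0.1,-0.4,0,0,0,0.5],
  [0,0.1,-0.7,0,0,0,0.5],
  [0,0.1,-0.7,0,0,0,0.5],
  [0,0,-0.4,0,0,0,0.5],
  [0,0,0,0,0,0,0.5],
  [0,0,0,0,0,0,0.5],
])

```text
time: 25.15
ee_pos: [0.6184, 0.1287, 0.0079]
eef_rot: [0.722, 0.692, -0.0, 0.005]
ft_force: [0.1, -0.5, -1.2]
width: 0.043
```

```bash
python3 st.py; python3 zoom.py l27 170 250 80 170
```

```text
t 25.15 q [ 0.234  0.6   -0.688  1.604  0.427  1.087 -0.611] p [0.6184 0.1287 0.0079] z [ 0.006 -0.007 -1.   ] jawdeg -2.4 F [ 0.1 -0.5 -1.2] w 0.043
```

View pics/l27.png

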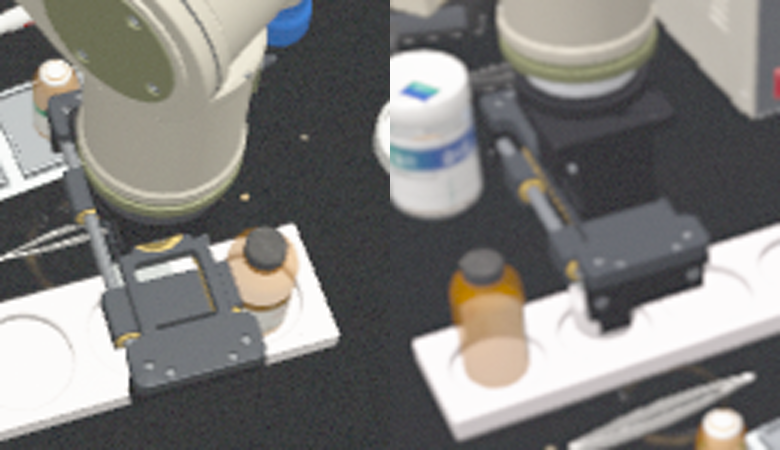

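Call:
send_rows([
  [0.13,-0.16,0,0.06,0.05,0,0.5],
  [0,0,-0.2,0,0,0,0.5],
  [0,0.02,-0.2,0,0,0,0.5],
  [0,0,-0.1,0,0,0,0.5],
  [0,0,0,0,0,0,0.5],
  [0,0,0,0,0,0,0.5],
])

```text
time: 25.75
ee_pos: [0.6259, 0.1232, -0.0044]
eef_rot: [0.723, 0.691, 0.003, 0.003]
ft_force: [0.1, 0.6, -0.7]
width: 0.0428
```

```bash
python3 st.py; python3 zoom.py l28 170 250 80 170
```

```text
t 25.75 q [ 0.239  0.624 -0.679  1.597  0.436  1.069 -0.603] p [ 0.6259  0.1232 -0.0044] z [ 0.008 -0.001 -1.   ] jawdeg -2.5 F [ 0.1  0.6 -0.7] w 0.0428
```

View pics/l28.png

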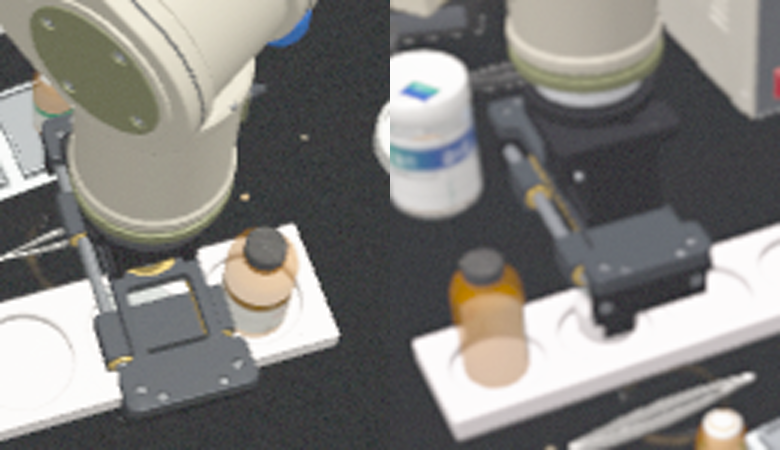

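Call:
send_rows([
  [-0.08,0,-0.15,0,0.08,0,0.5],
  [0,0,-0.15,0,0,0,0.5],
  [0,0,0,0,0,0,0.5],
  [0,0,0,0,0,0,0.5],
])

```text
time: 26.18
ee_pos: [0.6234, 0.1241, -0.0122]
eef_rot: [0.722, 0.692, 0.0, 0.001]
ft_force: [-0.4, -0.1, 1.7]
width: 0.0432
```

```bash
python3 st.py
```

```text
t 26.18 q [ 0.235  0.634 -0.676  1.601  0.439  1.063 -0.607] p [ 0.6234  0.1241 -0.0122] z [ 0.001 -0.001 -1.   ] jawdeg -2.5 F [-0.4 -0.1  1.7] w 0.0432
```

Call:
send_rows([
  [0,0,0,0,0,0,0],
  [0,0,0,0,0,0,-0.3],
  [0,0,0.1,0,0,0,-0.6],
  [0,0,0,0,0,0,-1],
  [0,0,0,0,0,0,-1],
  [0,0,0,0,0,0,-1],
  [0,0,0.4,0,0,0,-1],
  [0,0,0.8,0,0,0,-1],
  [0,0,0.9,0,0,0,-1],
  [0,0,0.9,0,0,0,-1],
])

```text
time: 27.02
ee_pos: [0.6188, 0.1232, 0.0793]
eef_rot: [0.722, 0.692, -0.004, -0.003]
ft_force: [0.6, 0.2, 0.1]
width: 0.086
```

```bash
python3 st.py; python3 look.py l29
```

```text
t 27.02 q [ 0.267  0.535 -0.721  1.534  0.365  1.222 -0.557] p [0.6188 0.1232 0.0793] z [-0.01  -0.002 -1.   ] jawdeg -2.4 F [0.6 0.2 0.1] w 0.086
```

View pics/l29.png

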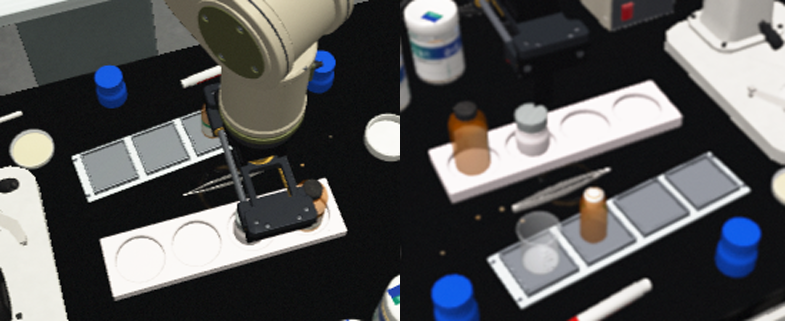

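View pics/l29w.png

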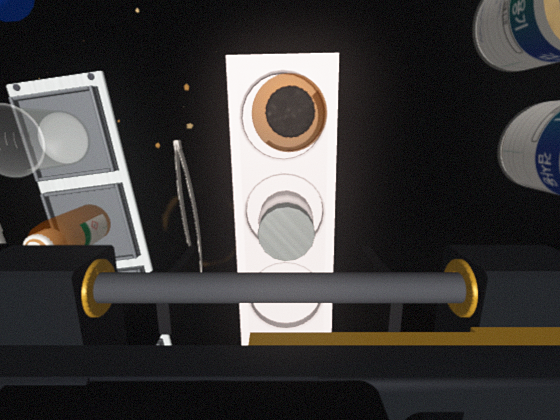

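Call:
send_rows([
  [-0.3,0,0,0,0,0,-1],
  [-0.75,0,0,0,-0.03,0,-1],
  [-0.8,0,0,0,-0.03,0,-1],
  [-0.8,0,0,0,-0.03,0,-1],
  [-0.8,0,0,0,-0.03,0,-1],
  [-0.8,0,0,0,-0.03,0,-1],
  [-0.55,0,0,0,-0.03,0,-1],
  [0,0,0,0,0,0,-1],
  [0,0,0,0,0,0,-1],
])

```text
time: 27.92
ee_pos: [0.4612, 0.1209, 0.074]
eef_rot: [0.723, 0.691, -0.002, 0.003]
ft_force: [-0.9, -0.1, 0.4]
width: 0.0871
```

```bash
python3 st.py; python3 look.py l30
```

```text
t 27.92 q [ 0.42   0.198 -0.835  1.945  0.174  1.071 -0.534] p [0.4612 0.1209 0.074 ] z [ 0.001 -0.006 -1.   ] jawdeg -2.6 F [-0.9 -0.1  0.4] w 0.0871
```

View pics/l30w.png

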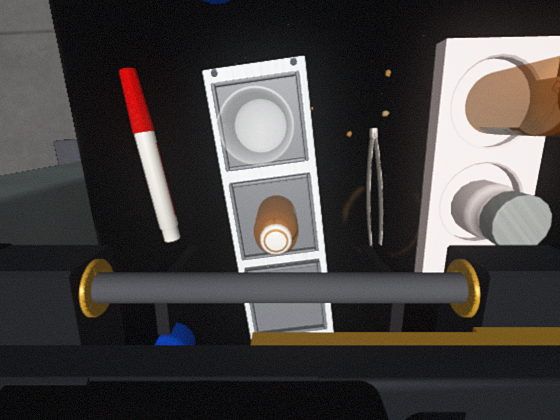

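Call:
send_rows([
  [0,0,-0.4,0.04,0,0,-1],
  [0,0,-0.7,0,0,0,-1],
  [0,0,-0.6,0,0,0,-1],
  [0,0,0,0,0,0,-1],
  [0,0,0,0,0,0,-1],
])

```text
time: 28.48
ee_pos: [0.4668, 0.1226, 0.022]
eef_rot: [0.723, 0.69, 0.002, 0.0]
ft_force: [0.9, -0.2, 0.5]
width: 0.0871
```

```bash
python3 - <<'E'
from h import *
T=wrist_cam(dict(ee_pos=[.4612,.1209,.074],eef_rot=[.723,.691,-.002,.003]))
print("dropper",wpl(T,(275,238),.077),"beaker",wpl(T,(261,124),.007),"beaker rim",wpl(T,(256,125),.065))
E
python3 st.py
```

```text
dropper [0.45944145 0.12388894 0.077     ] beaker [0.45120076 0.19291298 0.007     ] beaker rim [0.45118179 0.19219037 0.065     ]
t 28.48 q [ 0.383  0.29  -0.808  1.981  0.252  0.968 -0.594] p [0.4668 0.1226 0.022 ] z [ 0.003  0.003 -1.   ] jawdeg -2.7 F [ 0.9 -0.2  0.5] w 0.0871
```

Shift x −0.006, then down to about −0.011 and close.

Call:
send_rows([
  [-0.22,0.02,-0.3,0,0,0,-1],
  [0,0,-0.35,0,0,0,-1],
  [0,0,-0.35,0,0,0,-1],
  [0,0,0,0,0,0,-1],
  [0,0,0,0,0,0,-1],
])

```text
time: 28.9
ee_pos: [0.4614, 0.1239, -0.0089]
eef_rot: [0.724, 0.69, 0.003, 0.0]
ft_force: [-1.0, 0.7, -0.2]
width: 0.0867
```

```bash
python3 st.py; python3 zoom.py l31 110 200 120 220
```

```text
t 28.9 q [ 0.358  0.331 -0.79   2.017  0.296  0.903 -0.636] p [ 0.4614  0.1239 -0.0089] z [ 0.005  0.004 -1.   ] jawdeg -2.7 F [-1.   0.7 -0.2] w 0.0867
```

View pics/l31.png

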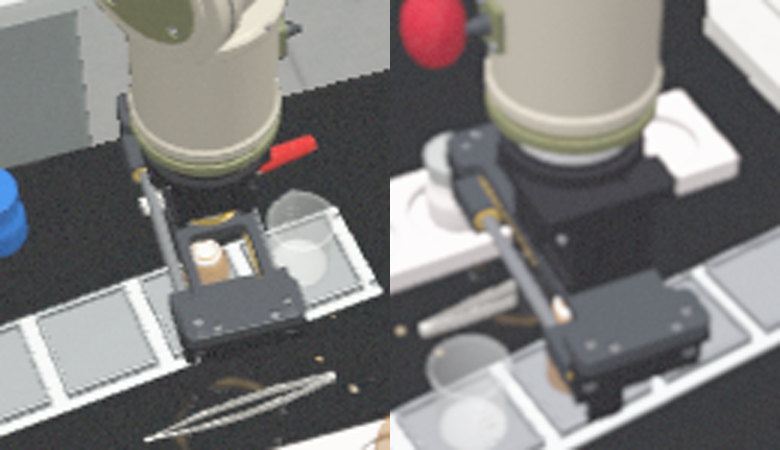

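Call:
send_rows([
  [0,0,0,0,0,0,-0.3],
  [0,0,0,0,0,0,0.1],
  [0,0,0,0,0,0,0.2],
  [0,0,0,0,0,0,0.2],
  [0,0,0,0,0,0,0.3],
  [0,0,0,0,0,0,0.4],
  [0,0,0,0,0,0,0.5],
  [0,0,0,0,0,0,0.6],
  [0,0,0,0,0,0,0.7],
  [0,0,0,0,0,0,0.7],
], grip_force=9)

```text
time: 29.83
ee_pos: [0.4629, 0.124, -0.0069]
eef_rot: [0.724, 0.69, 0.005, 0.001]
ft_force: [-0.5, -1.1, 0.3]
width: 0.03
```

Call:
send_rows([
  [0,0,0,0,0,0,0.7],
  [0,0,0,0,0,0,0.7],
], grip_force=12)

```text
time: 30.0
ee_pos: [0.4629, 0.124, -0.0069]
eef_rot: [0.724, 0.69, 0.005, 0.001]
ft_force: [-0.0, -0.9, -0.5]
width: 0.03
```

```bash
python3 st.py; python3 zoom.py l32 110 200 120 220
```

```text
t 30.0 q [ 0.359  0.328 -0.791  2.015  0.295  0.904 -0.636] p [ 0.4629  0.124  -0.0069] z [ 0.009  0.004 -1.   ] jawdeg -2.7 F [-0.  -0.9 -0.5] w 0.03
```

View pics/l32.png

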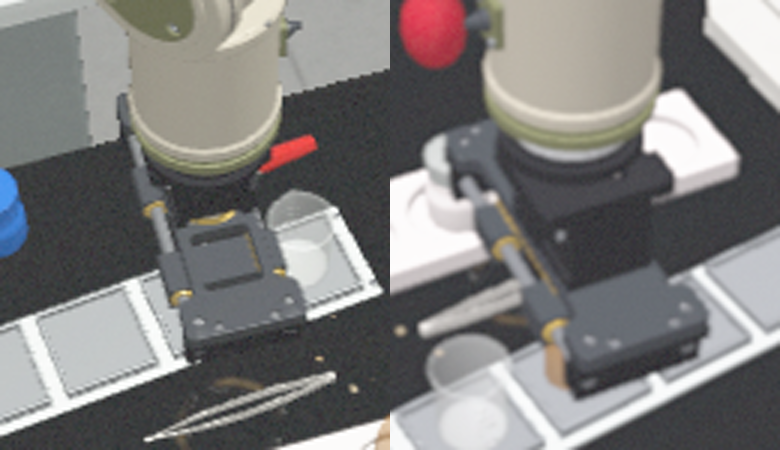

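Call:
send_rows([
  [0,0,0.2,0,0,0,0.7],
  [0,0,0.6,0,0,0,0.7],
  [0,0,0.7,0,0,0,0.7],
  [0.2,-0.1,0.6,0,0.05,0,0.7],
  [0.6,-0.3,0,0,0.05,0,0.7],
  [0.8,-0.4,0,0,0,0,0.7],
  [0.8,-0.4,0,0,0,0,0.7],
  [0.8,-0.4,0,0,0,0,0.7],
  [0.8,-0.4,0,0,0,0,0.7],
  [0.7,-0.4,0,0,0,0,0.7],
])

```text
time: 30.93
ee_pos: [0.6049, 0.0519, 0.0634]
eef_rot: [0.721, 0.693, 0.0, -0.001]
ft_force: [0.2, 0.2, -0.1]
width: 0.03
```

Call:
send_rows([
  [0.2,-0.1,0,0,0,0,0.7],
  [0,0,0,0,0,0,0.7],
  [0,0,0,0,0,0,0.7],
])

```text
time: 31.18
ee_pos: [0.6142, 0.0451, 0.0634]
eef_rot: [0.723, 0.691, 0.001, -0.001]
ft_force: [-0.1, 0.8, -0.9]
width: 0.0301
```

```bash
python3 st.py; python3 look.py l33
```

```text
t 31.18 q [ 0.398  0.508 -0.709  1.602  0.349  1.163 -0.433] p [0.6142 0.0451 0.0634] z [-0.001  0.003 -1.   ] jawdeg -2.6 F [-0.1  0.8 -0.9] w 0.0301
```

View pics/l33.png

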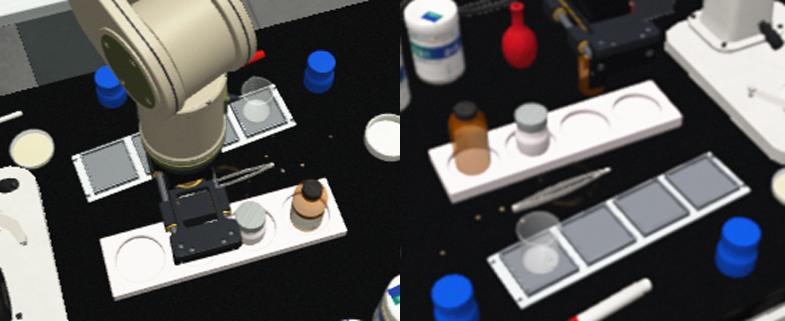

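Call:
send_rows([
  [0.2,0.1,0,0,0,0,0.7],
  [0,0.03,-0.4,0,0,0,0.7],
  [0,0.03,-0.7,0,0,0,0.7],
  [0,0.03,-0.6,0,0,0,0.7],
  [0,0,0,0,0,0,0.7],
  [0,0,0,0,0,0,0.7],
])

```text
time: 31.83
ee_pos: [0.6183, 0.0557, 0.0105]
eef_rot: [0.72, 0.693, 0.001, -0.001]
ft_force: [-0.4, 0.1, 0.4]
width: 0.0298
```

```bash
python3 st.py; python3 zoom.py l34 160 200 80 210
```

```text
t 31.83 q [ 0.36   0.576 -0.684  1.631  0.398  1.078 -0.474] p [0.6183 0.0557 0.0105] z [ 0.001  0.003 -1.   ] jawdeg -2.2 F [-0.4  0.1  0.4] w 0.0298
```

View pics/l34.png

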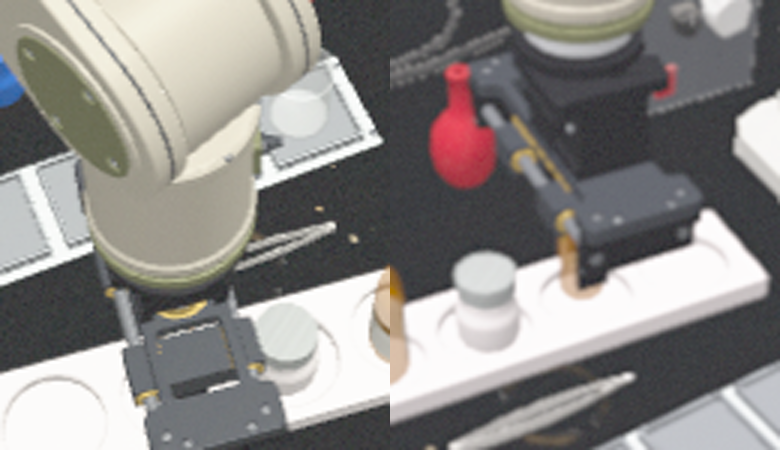

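Call:
send_rows([
  [0.06,-0.25,0,0,0,0,0.7],
  [0,0,-0.2,0,0,0,0.7],
  [0,0,-0.2,0,0,0,0.7],
  [0,0,-0.15,0,0,0,0.7],
  [0,0,0,0,0,0,0.7],
  [0,0,0,0,0,0,0.7],
])

```text
time: 32.43
ee_pos: [0.6226, 0.0465, -0.004]
eef_rot: [0.721, 0.693, 0.003, 0.001]
ft_force: [1.0, -1.1, -1.4]
width: 0.0302
```

```bash
python3 st.py
```

```text
t 32.43 q [ 0.365  0.595 -0.672  1.635  0.413  1.051 -0.469] p [ 0.6226  0.0465 -0.004 ] z [ 0.006  0.002 -1.   ] jawdeg -2.3 F [ 1.  -1.1 -1.4] w 0.0302
```

Call:
send_rows([
  [-0.05,0,-0.12,0,0.06,0,0.7],
  [0,0,-0.12,0,0,0,0.7],
  [0,0,0,0,0,0,0.7],
  [0,0,0,0,0,0,0.7],
])

```text
time: 32.77
ee_pos: [0.6212, 0.0471, -0.0101]
eef_rot: [0.721, 0.693, 0.001, -0.0]
ft_force: [-0.6, 0.1, -0.4]
width: 0.0299
```

```bash
python3 st.py; python3 zoom.py l35 160 200 80 210
```

```text
t 32.77 q [ 0.361  0.604 -0.669  1.637  0.417  1.047 -0.473] p [ 0.6212  0.0471 -0.0101] z [ 0.001  0.002 -1.   ] jawdeg -2.3 F [-0.6  0.1 -0.4] w 0.0299
```

View pics/l35.png

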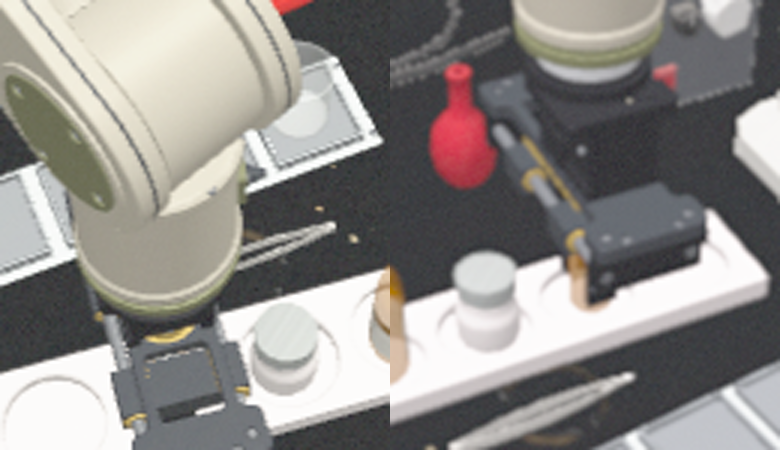

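Call:
send_rows([
  [0,0,0,0,0,0,0.3],
  [0,0,0,0,0,0,0],
  [0,0,0.1,0,0,0,-0.5],
  [0,0,0,0,0,0,-1],
  [0,0,0,0,0,0,-1],
  [0,0,0,0,0,0,-1],
  [0,0,0.4,0,0,0,-1],
  [0,0,0.8,0,0,0,-1],
  [0,0,0.9,0,0,0,-1],
  [0,0,0.9,0,0,0,-1],
])

```text
time: 33.7
ee_pos: [0.6165, 0.0466, 0.0817]
eef_rot: [0.721, 0.693, -0.003, -0.004]
ft_force: [1.3, -0.2, -0.0]
width: 0.0813
```

```bash
python3 st.py; python3 look.py l36
```

```text
t 33.7 q [ 0.396  0.502 -0.715  1.569  0.339  1.209 -0.42 ] p [0.6165 0.0466 0.0817] z [-0.01   0.002 -1.   ] jawdeg -2.2 F [ 1.3 -0.2 -0. ] w 0.0813
```

View pics/l36.png

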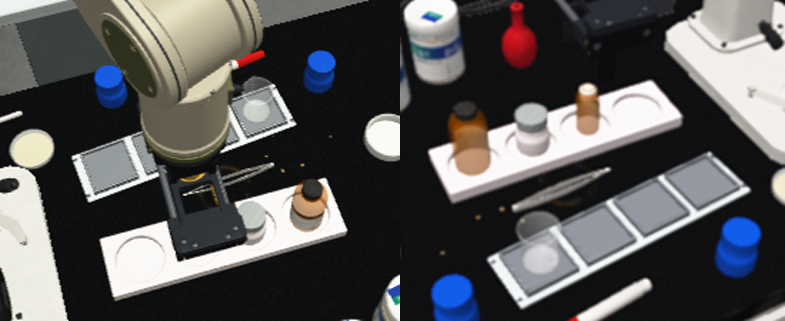

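Call:
send_rows([
  [-0.3,0.26,0,0,0,0,-1],
  [-0.7,0.62,0,0,-0.03,0,-1],
  [-0.8,0.7,0,0,-0.03,0,-1],
  [-0.8,0.7,0,0,-0.03,0,-1],
  [-0.8,0.7,0,0,-0.03,0,-1],
  [-0.8,0.7,0,0,-0.03,0,-1],
  [-0.7,0.6,0,0,0,0,-1],
  [-0.2,0.2,0,0,0,0,-1],
  [0,0,0,0,0,0,-1],
  [0,0,0,0,0,0,-1],
])

```text
time: 34.68
ee_pos: [0.4478, 0.1855, 0.077]
eef_rot: [0.721, 0.693, -0.001, 0.001]
ft_force: [0.8, 0.3, 0.4]
width: 0.0871
```

```bash
python3 st.py; python3 look.py l37
```

```text
t 34.68 q [ 0.311  0.223 -0.87   1.921  0.195  1.085 -0.679] p [0.4478 0.1855 0.077 ] z [-0.    -0.003 -1.   ] jawdeg -2.3 F [0.8 0.3 0.4] w 0.0871
```

View pics/l37w.png

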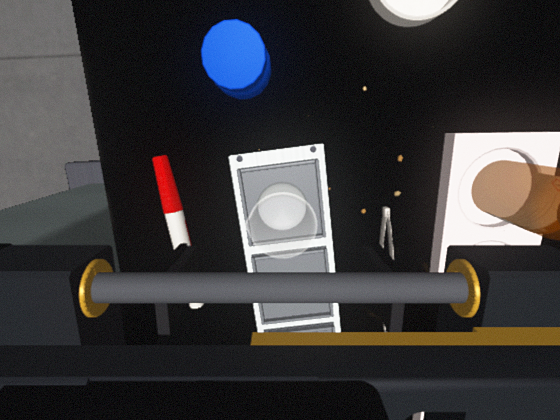

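```bash
python3 - <<'E'
from h import *
T=wrist_cam(r.read_state())
print("base",wpl(T,(282,205),.007),"rim",wpl(T,(282,225),.065))
E
```

```text
base [0.45255711 0.19110908 0.007     ] rim [0.45207765 0.19130831 0.065     ]
```

Call:
send_rows([
  [0.05,0.18,-0.3,0,0,0,-1],
  [0,0,-0.5,0,0,0,-1],
  [0,0,-0.6,0,0,0,-1],
  [0,0,0,0,0,0,-1],
  [0,0,0,0,0,0,-1],
])

```text
time: 35.25
ee_pos: [0.4548, 0.1882, 0.0317]
eef_rot: [0.725, 0.689, -0.0, 0.0]
ft_force: [-0.7, 0.5, 1.1]
width: 0.087
```

```bash
python3 st.py
```

```text
t 35.25 q [ 0.268  0.309 -0.84   1.946  0.273  1.003 -0.748] p [0.4548 0.1882 0.0317] z [ 0. -0. -1.] jawdeg -2.9 F [-0.7  0.5  1.1] w 0.087
```

Call:
send_rows([
  [-0.1,0.1,-0.35,0,0,0,-1],
  [0,0,-0.35,0,0,0,-1],
  [0,0,-0.4,0,0,0,-1],
  [0,0,-0.2,0,0,0,-1],
  [0,0,0,0,0,0,-1],
  [0,0,0,0,0,0,-1],
])

```text
time: 35.75
ee_pos: [0.4525, 0.1916, -0.0107]
eef_rot: [0.725, 0.688, 0.0, 0.0]
ft_force: [-0.2, 0.8, -0.1]
width: 0.0868
```

```bash
python3 st.py; python3 zoom.py l38 110 240 140 190
```

```text
t 35.75 q [ 0.225  0.376 -0.809  1.978  0.34   0.925 -0.81 ] p [ 0.4525  0.1916 -0.0107] z [ 0.001  0.    -1.   ] jawdeg -3.0 F [-0.2  0.8 -0.1] w 0.0868
```

View pics/l38.png

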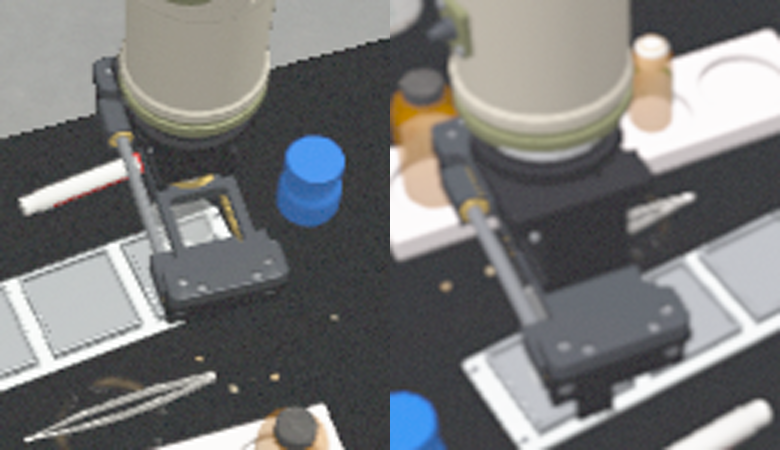

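Call:
send_rows([
  [0,0,0.06,0,0,0,-0.5],
  [0,0,0,0,0,0,-0.2],
  [0,0,0,0,0,0,-0.1],
  [0,0,0,0,0,0,0],
  [0,0,0,0,0,0,0.1],
  [0,0,0,0,0,0,0.2],
  [0,0,0,0,0,0,0.3],
  [0,0,0,0,0,0,0.4],
  [0,0,0,0,0,0,0.4],
], grip_force=8)

```text
time: 36.6
ee_pos: [0.4543, 0.1918, -0.0063]
eef_rot: [0.725, 0.688, 0.002, 0.001]
ft_force: [0.5, -0.3, -0.2]
width: 0.0469
```

```bash
python3 st.py; python3 zoom.py l39 110 240 140 190
```

```text
t 36.6 q [ 0.228  0.369 -0.812  1.975  0.335  0.929 -0.806] p [ 0.4543  0.1918 -0.0063] z [ 0.005  0.001 -1.   ] jawdeg -3.0 F [ 0.5 -0.3 -0.2] w 0.0469
```

View pics/l39.png

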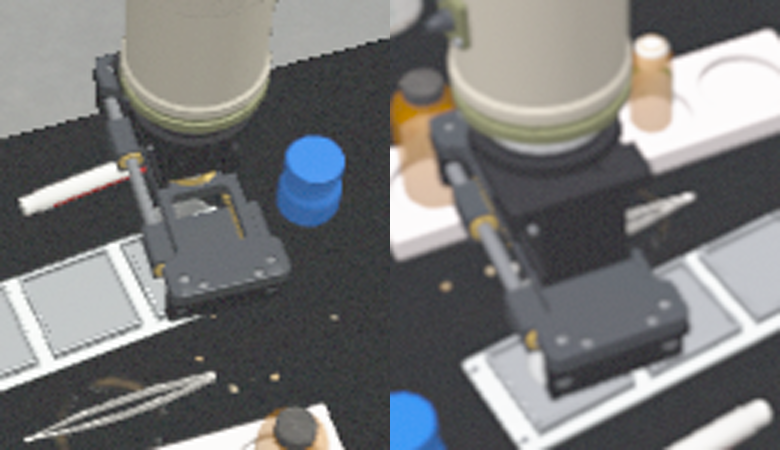

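```bash
python3 - <<'E'
from h import *
P=[C[n]["K"]@np.c_[C[n]["R"],C[n]["t"]] for n in("scene","side")]
for n,a,b in (("black knob",(352,22),(112,328)),("white knob",(405,40),(72,158))):
    X=cv2.triangulatePoints(P[0],P[1],np.array(a,float).reshape(2,1),np.array(b,float).reshape(2,1));X=(X[:3]/X[3]).ravel();print(n,X.round(3),proj("scene",[X]),proj("side",[X]))
for z in(.1,.2,.3,.4): print(z,pl("side",(130,340),z).round(3),pl("side",(88,160),z).round(3),pl("scene",(345,20),z).round(3))
E
```

```text
black knob [ 0.711 -0.173  0.26 ] [[353.68628976  21.58680619]] [[113.87305078 328.62758381]]
white knob [ 0.495 -0.152  0.336] [[426.44660834  31.01272326]] [[ 89.83661417 166.24372772]]
0.1 [ 0.673 -0.181  0.1  ] [ 0.29  -0.195  0.1  ] [ 1.018 -0.375  0.1  ]
0.2 [ 0.71  -0.165  0.2  ] [ 0.372 -0.177  0.2  ] [ 0.835 -0.242  0.2  ]
0.3 [ 0.748 -0.149  0.3  ] [ 0.453 -0.159  0.3  ] [ 0.651 -0.109  0.3  ]
0.4 [ 0.785 -0.132  0.4  ] [ 0.535 -0.142  0.4  ] [0.468 0.025 0.4  ]
```

Call:
send_rows([
  [0,0,0,0,0,0,0.4],
  [0,0,0.2,0,0,0,0.4],
  [0,0,0.6,0,0,0,0.4],
  [0,0,0.8,0,0,0,0.4],
  [0,0,0.8,0,0,0,0.4],
  [0,0,0.7,0,0,0,0.4],
  [0,0,0,0,0,0,0.4],
], grip_force=10)

```text
time: 37.28
ee_pos: [0.4517, 0.192, 0.0908]
eef_rot: [0.725, 0.689, 0.0, -0.0]
ft_force: [0.4, 0.2, -0.6]
width: 0.0468
```

```bash
python3 st.py; python3 look.py l40
```

```text
t 37.28 q [ 0.311  0.219 -0.878  1.893  0.187  1.113 -0.689] p [0.4517 0.192  0.0908] z [-0.     0.001 -1.   ] jawdeg -2.9 F [ 0.4  0.2 -0.6] w 0.0468
```

View pics/l40.png

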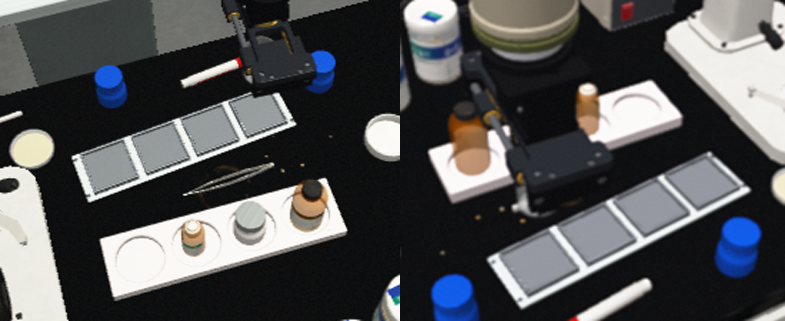

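Call:
send_rows([
  [0.2,-0.26,0,0,0,0,0.4],
  [0.5,-0.6,0,0,0,0,0.4],
  [0.6,-0.75,0,0,0,0,0.4],
  [0.6,-0.78,0,0,0,0,0.4],
  [0.6,-0.78,0,0,0,0,0.4],
  [0.6,-0.78,0,0,0,0,0.4],
  [0.5,-0.6,0,0,0,0,0.4],
  [0,0,0,0,0,0,0.4],
])

```text
time: 38.1
ee_pos: [0.5573, 0.0417, 0.0771]
eef_rot: [0.723, 0.69, -0.008, -0.005]
ft_force: [-1.2, -1.4, -0.5]
width: 0.047
```

```bash
python3 st.py; python3 look.py l41
```

```text
t 38.1 q [ 0.457  0.391 -0.742  1.724  0.284  1.158 -0.415] p [0.5573 0.0417 0.0771] z [-0.018 -0.004 -1.   ] jawdeg -2.7 F [-1.2 -1.4 -0.5] w 0.047
```

View pics/l41.png

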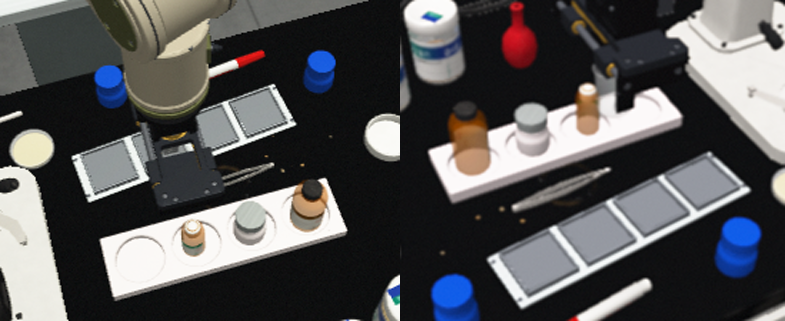

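Call:
send_rows([
  [0.1,-0.5,0.2,0.05,-0.1,0,0.4],
  [0.2,-0.7,0.2,0,-0.1,0,0.4],
  [0.4,-0.6,0,0,0,0,0.4],
  [0.6,-0.3,0,0,0,0,0.4],
  [0.5,0,0,0,0,0,0.4],
  [0.1,0,0,0,0,0,0.4],
  [0,0,0,0,0,0,0.4],
  [0,0,0,0,0,0,0.4],
])

```text
time: 38.92
ee_pos: [0.6071, -0.0066, 0.0879]
eef_rot: [0.715, 0.699, -0.001, -0.004]
ft_force: [-0.4, 0.2, -1.4]
width: 0.0468
```

```bash
python3 st.py; python3 look.py l42; python3 - <<'E'
from h import *
cv2.imwrite("pics/d42.png",r.camera("side"))
E
```

```text
t 38.92 q [ 0.489  0.467 -0.709  1.597  0.314  1.203 -0.305] p [ 0.6071 -0.0066  0.0879] z [-0.007  0.004 -1.   ] jawdeg -1.3 F [-0.4  0.2 -1.4] w 0.0468
```

View pics/d42.png

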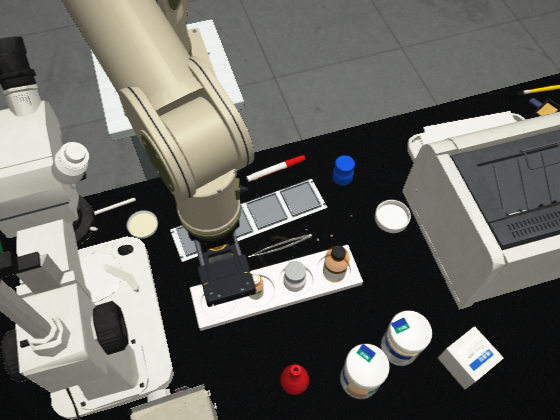

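Call:
send_rows([
  [0.2,-0.32,0,0,-0.08,0,0.4],
  [0.2,-0.32,0,0,0,0,0.4],
  [0,0,0,0,0,0,0.4],
  [0,0,0,0,0,0,0.4],
])

```text
time: 39.45
ee_pos: [0.62, -0.0292, 0.0888]
eef_rot: [0.715, 0.699, 0.002, -0.0]
ft_force: [-1.0, 1.5, -0.5]
width: 0.0468
```

```bash
python3 st.py
```

```text
t 39.45 q [ 0.507  0.485 -0.697  1.568  0.324  1.205 -0.272] p [ 0.62   -0.0292  0.0888] z [ 0.002  0.002 -1.   ] jawdeg -1.3 F [-1.   1.5 -0.5] w 0.0468
```

Call:
send_rows([
  [0,0,-0.4,0,0,0,0.4],
  [0,0,-0.7,0,0,0,0.4],
  [0,0,-0.7,0,0,0,0.4],
  [0,0,-0.5,0,0,0,0.4],
  [0,0,0,0,0,0,0.4],
  [0,0,0,0,0,0,0.4],
])

```text
time: 39.95
ee_pos: [0.6194, -0.0295, 0.0143]
eef_rot: [0.716, 0.698, 0.002, -0.0]
ft_force: [-0.5, -0.2, 0.2]
width: 0.0467
```

```bash
python3 st.py; python3 zoom.py l43 180 150 60 250
```

```text
t 39.95 q [ 0.485  0.563 -0.665  1.632  0.38   1.078 -0.311] p [ 0.6194 -0.0295  0.0143] z [ 0.002  0.003 -1.   ] jawdeg -1.4 F [-0.5 -0.2  0.2] w 0.0467
```

View pics/l43.png

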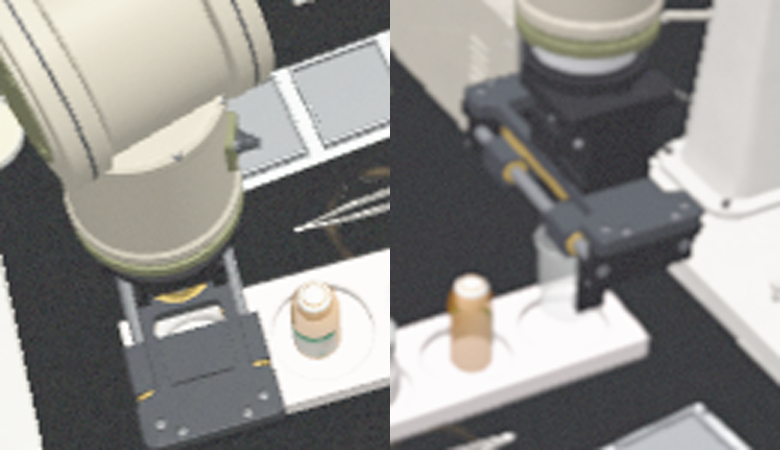

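Call:
send_rows([
  [0,0.03,-0.25,0,0,0,0.4],
  [0,0,-0.3,0,0,0,0.4],
  [0,0,-0.2,0,0,0,0.4],
  [0,0,0,0,0,0,0.4],
  [0,0,0,0,0,0,0.4],
])

```text
time: 40.47
ee_pos: [0.6217, -0.0285, -0.0068]
eef_rot: [0.716, 0.698, 0.004, 0.002]
ft_force: [0.6, -0.0, -1.3]
width: 0.0465
```

```bash
python3 st.py; python3 zoom.py l44 180 150 60 250
```

```text
t 40.47 q [ 0.474  0.588 -0.653  1.644  0.4    1.038 -0.326] p [ 0.6217 -0.0285 -0.0068] z [ 0.008  0.002 -1.   ] jawdeg -1.4 F [ 0.6 -0.  -1.3] w 0.0465
```

View pics/l44.png

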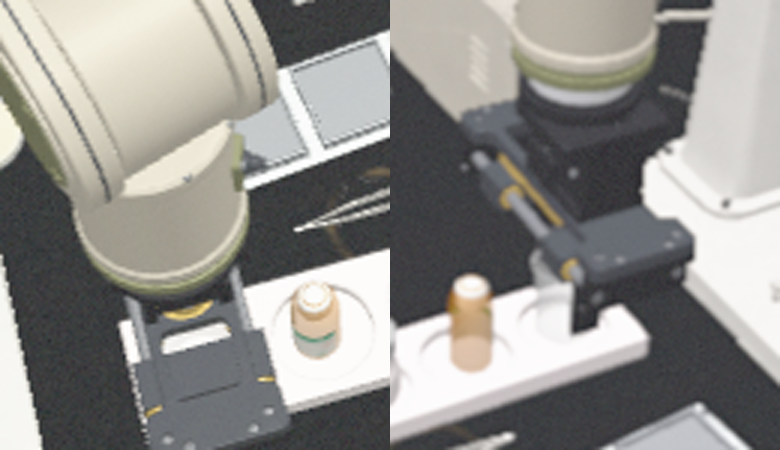

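Slightly lower (2 mm), then release and rise.

Call:
send_rows([
  [-0.03,0,-0.1,0,0.06,0,0.4],
  [0,0,0,0,0,0,0.4],
  [0,0,0,0,0,0,0.4],
])

```text
time: 40.82
ee_pos: [0.6219, -0.0285, -0.0079]
eef_rot: [0.716, 0.698, 0.002, 0.001]
ft_force: [0.0, -0.0, -0.7]
width: 0.0465
```

```bash
python3 st.py
```

```text
t 40.82 q [ 0.472  0.592 -0.652  1.641  0.401  1.042 -0.327] p [ 0.6219 -0.0285 -0.0079] z [ 0.004  0.002 -1.   ] jawdeg -1.4 F [ 0.  -0.  -0.7] w 0.0465
```

Call:
send_rows([
  [0,0,0,0,0,0,0],
  [0,0,0,0,0,0,-0.3],
  [0,0,0.1,0,0,0,-0.6],
  [0,0,0,0,0,0,-1],
  [0,0,0,0,0,0,-1],
  [0,0,0,0,0,0,-1],
])

```text
time: 41.32
ee_pos: [0.6223, -0.0286, -0.0042]
eef_rot: [0.716, 0.698, 0.002, 0.001]
ft_force: [-0.4, -0.8, 0.3]
width: 0.0724
```

Call:
send_rows([
  [0,0,0.4,0,0,0,-1],
  [0,0,0.8,0,0,0,-1],
  [0,0,0.9,0,0,0,-1],
  [0,0,0.9,0,0,0,-1],
  [-0.5,0.3,0.5,0,0,0,-1],
  [-0.8,0.5,0.2,0,0,0,-1],
  [-0.8,0.5,0,0,0,0,-1],
  [-0.8,0.4,0,0,0,0,-1],
  [0,0,0,0,0,0,-1],
])

```text
time: 42.07
ee_pos: [0.532, 0.0249, 0.1178]
eef_rot: [0.716, 0.698, 0.004, 0.002]
ft_force: [1.0, -0.4, -0.4]
width: 0.0873
```

```bash
python3 st.py; python3 look.py l45
```

```text
t 42.07 q [ 0.555  0.264 -0.781  1.773  0.2    1.178 -0.309] p [0.532  0.0249 0.1178] z [ 0.008  0.002 -1.   ] jawdeg -1.4 F [ 1.  -0.4 -0.4] w 0.0873
```

View pics/l45.png

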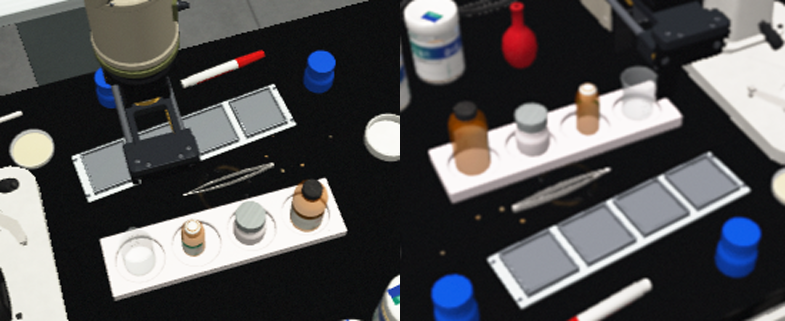

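```bash
python3 - <<'E'
from h import *
a=r.camera("side")[230:340,180:370];b=r.camera("scene")[140:240,170:350]
cv2.imwrite("pics/fs.png",cv2.resize(a,None,fx=4,fy=4,interpolation=cv2.INTER_CUBIC))
cv2.imwrite("pics/fc.png",cv2.resize(b,None,fx=4,fy=4,interpolation=cv2.INTER_CUBIC))
E
```

```text
(no output)
```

View pics/fs.png

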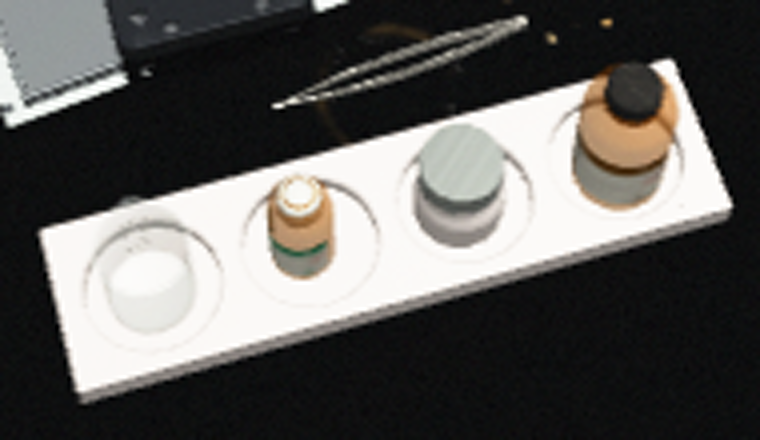

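View pics/fc.png

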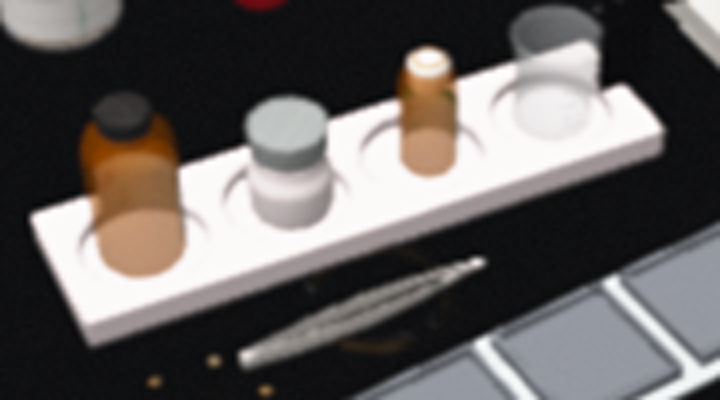

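```bash
python3 - <<'E'
from h import *
rk=np.array([.6215,.0855,-.0264]);c,s=np.cos(rk[2]),np.sin(rk[2])
for n,z,b,a in(("amber",.098,(635,90),(122,114)),("pot",.061,(460,163),(288,130)),("dropper",.076,(298,193),(430,60)),("beaker",.007,(150,303),(550,110))):
    for cam,uv in(("scene",np.array(a)/4+[170,140]),("side",np.array(b)/4+[180,230])):
        d=pl(cam,uv,z)[:2]-rk[:2]; print(n,cam,np.round([c*d[0]+s*d[1],-s*d[0]+c*d[1]],4))
E
python3 st.py
```

```text
amber scene [-0.0029  0.1155]
amber side [0.0054 0.1149]
pot scene [-0.0066  0.0362]
pot side [0.0015 0.0356]
dropper scene [-0.0051 -0.0411]
dropper side [ 0.0011 -0.0404]
beaker scene [ 0.0054 -0.1181]
beaker side [ 0.0056 -0.1154]
t 42.32 q [ 0.555  0.273 -0.775  1.766  0.204  1.177 -0.309] p [0.5358 0.0211 0.1168] z [ 0.008  0.003 -1.   ] jawdeg -1.7 F [ 0.1 -0.9 -0.4] w 0.0866
```

```bash
python3 -c "
from bench import r
print(r.close_job())"
```

```text
the job is handed in; nothing more can be done
None
```

All four vessels stand upright and released in the mirrored wells of the rack. I handed the job in at about 42 s, with the gripper open and clear of everything. The interface reports no verdict.

From left to right, the carrier held beaker, dropper, pot, amber. The rack now holds amber, pot, dropper, beaker. The blue look-alikes were left alone.

**Last checks:** both fixed cameras show every vessel upright inside its well. Measured positions are within about 7 mm of each well's centre along both rack axes, against the 18 mm allowed. The wrist force stayed within about 2.5 N in every reading I took.

**What disagreed:**
- **Fingertips:** the real fingertips sit about 32 mm behind the reported TCP, as seen in all three cameras. My first close on the amber bottle was therefore too high. I reopened, went lower and used the corrected height for every grasp.
- **Camera agreement:** for the amber, pot and dropper, the two cameras differ by 6 to 8 mm along the rack's x axis. All the readings are still inside the limit.
- **Well-floor height:** I judged each foot's height from the recorded grasp height and, where the reading was clear of noise, the contact force. I did not measure it separately.

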